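# Pack the nozzle heads, latch the case and key in the lock code

### The arm

A 6-joint arm with a two-finger parallel gripper is mounted at the origin on the work surface. World frame = base frame: x ahead of the robot, y to its left, z up, the work surface at z = 0. Lengths are in m, angles in rad, forces in N, time in s.
With the tool pointing down it reaches from about 0.325 to 0.9 m from the base axis. Payload 3.5 kg.
Tool frame: the origin (TCP) lies at the very end of the fingers, on their centre line; the grasp point (between the pads) lies 19 mm behind it; x points along the fingers, y is the direction in which the jaws open and shut, and the axes are right-handed (so a half turn about x gives the same grasp; the last joint's range is limited). The gripper opens to 85 mm and grips with 20 to 120 N. Pads are 22 mm wide; open, the fingers measure 114 mm over their backs; the gripper's body (76 mm by 85 mm) begins 54 mm behind the grasp point. The pads swing forward as they close: fully open they stand 13 mm farther back than shut.
Start: joints at [1.118, 0.276, -0.026, 1.268, 0, 1.467], TCP at [0.214, 0.587, 0.206] pointing down, gripper open.
Joint ranges: [-3.12, 3.12], [-0.85, 1.88], [-1.08, 1.24], [-1.95, 2.15], [-1.57, 1.53], [-3.14, 3.14]. Speed limits (rad/s): [2.57, 2.57, 3.14, 3.14, 3.14, 3.14].

### API

Orientations are given as a unit quaternion [w, x, y, z].
In Python, from rig import arm gives the robot as it stands. The module is installed in compiled form; this text tells all that it offers.
- The arm moves only by the tool arm_command, never from a script. Its argument "steps" is a list of rows, each a list of 5 numbers: the shift along the tool's x, y, z in cm, then the turn about the tool's x in rad, then the finger opening in cm, from 0 to 8.54. In form: [[x, y, z, twist, claw], ...]. A call has 1 to 20 rows; each row is the pose to reach, as a shift and turn from the pose commanded when the call began, along the tool's axes at that moment; what a row does not reach only later rows make up. A row lasts 1/8 s, in which the tool goes at most 62.5 mm and 10.7 degrees, less where a joint would pass 70% of its speed; a pose out of reach is approached as far as the arm can. A call with a gripper value outside its range is refused whole. The fingers move at their own pace and stop on an object; "squeeze" is the grip in N (left out, the last holds). Time passes only in rows, so rows that repeat a pose let the fingers close. It gives the time, the measured TCP pose, the force and the opening at its end, in the units of the state.
- arm.get_state(): the state, without advancing time (a new reading comes with each control period).
- arm.snapshot(name): name is "scene" or "top"; returns (picture, depth): 480x640x3 uint8, blue, green, red; 480x640 float32, m along the optical axis (not along the pixel's ray), 0 where there is no reading.
- arm.camera_info(name): a dict with "vertical_fov" (degrees; the focal length in pixels is half the picture's height over the tangent of half this angle, whatever the lens; pixels are square), "cx", "cy" (the principal point, pixels), "k1" (the pictures are not rectified: a ray, as slopes to the right and down, at radius r is drawn at 1 + k1 r^2 times it, then the intrinsics apply), "extrinsics" (4x4, takes a point from world to camera coordinates). Camera axes: x right, y up, looking along -z (the intrinsics and any distortion apply to the point x, -y, -z); pixel columns grow to the right and rows downward; lengths in m; the calibration is good to about 2 mm. A picture is of the moment at which its call begins. camera_info takes no time and is no camera call.
- arm.finish_job(): hands the job in, once; it reports no verdict.
The state is a dict: "time_s": time; "joint_pos": joint angles; "joint_velocities": joint speeds; "joint_efforts": joint torques, N m; "ee_pos": TCP position; "ee_rot": TCP orientation; "force": force on the tool from outside, world axes, zero at the start; "torque": the same for the moment, N m; "opening": finger opening in m.
Only numpy, scipy, OpenCV 4.12 (cv2) and the standard library are available. Lean on these libraries where they do the work, as an engineer would, in place of code of your own. Each camera call takes 0.05 s, during which the arm holds its last target. There are 200 camera calls.

### The job

Put every loose nozzle head into the bay of the aluminium case, shut the lid fully, hook the latch's loop behind the keeper on the lid and snap the red lever down flat over centre so that the loop holds the lid. Only then key in the lock code, pressing each key fully home one at a time: yellow, then white, then blue. Leave the jar and the mug alone.

Things in the scene. Friction and masses are not known exactly. Their poses are not given: they have to be found in the camera images.
- case: Fixed aluminium case. Origin: underside, at the seam between front deck and rear bay; x from deck to bay (away from the robot), y left, z up. Deck: solid, 115 mm in -x, 230 mm wide, top at z 75 mm. Bay: 120 mm in +x, walls 6 mm, rim at z 75 mm, floor 8 mm thick. Latch on the deck at y +60 mm; three keys at x -70 mm, y -90, -48 and -6 mm.
- bay_floor (a point): Centre of the bay's inner floor (8 mm above the table); same axes as the case. Inside: 114 mm along x, 218 mm along y, 67 mm deep.
- lid (a joint): Lid angle, rad: 0 shut; starts open, about upright (1.45 to 1.7), leaning at most slightly back. A stiff hinge: it stays where it is left and takes about 3 N at its front edge to move.
- lid_hinge (a point): Middle of the lid's hinge line (along y), at the bay's far end, at rim height; turns with the lid: -x runs along the lid to its front edge, z is its outer normal. The lid is a grey plate, 120 mm from hinge to front edge, 230 mm wide, 8 mm thick; underside at z 0, outer face at z +8 mm.
- lid_edge (a point): Middle of the lid's front edge (half way through its thickness), 120 mm from the hinge.
- keeper_seat (a point): Seat of the steel keeper, a hook on the lid's outer face, 28 mm from its front edge: the point of the face under the caught bar. x to the hinge, z outward. Post 20 mm wide, x -10 to -3 mm, 13 mm high; on top a 3 mm lip out to x +4 mm, 10 mm clear below. The bar must come down beyond the lip (x over +8 mm), then be drawn back under it. Sprung: gives up to 8 mm to -x, 6 N/mm.
- lever (a joint): Latch lever angle, rad: 0 snapped flat over the deck, handle pointing away from the lid; 1.57 upright; up to 2.5 leaning over toward the lid. Starts at 1.2 to 1.7; stays where it is left. With the loop hooked it takes a few newtons at its tip to snap over centre and then holds itself at 0.
- lever_pivot (a point): Lever's pivot (axis along the case's y), 20 mm above the deck, 32 mm before the seam; turns with the lever: the handle lies along -x, at angle 0 its upper face looks to z.
- lever_tip (a point): Upper face of the red lever handle near its free end, 60 mm from the pivot; handle 22 mm wide, 5 mm thick, 66 mm long from the pivot.
- loop_bar (a point): Centre of the steel U loop's cross bar (6 mm thick, along the case's y). Two arms 4 mm wide, 6 mm high, 34 mm over their outer sides, 72 mm from the loop's pivot to the bar; x along the arms to the bar. The pivot is in the lever (lever pivot frame: x -15, z -5 mm). Hangs loose; starts folded back on a stop, leaning to the robot. Pinch it across the arms. Hooked: centre 3 mm over the lid.
- key_yellow_top (a point): Top centre of the round yellow key, 22 mm across, in a black round housing 38 mm across on the deck; top 22 mm above the deck, the housing 12 mm above it. The three colours change places from start to start.
- key_yellow (a joint): Travel of the yellow key, m: 0 up, 0.006 fully down at about 4 N; springs back.
- key_white_top (a point): Top centre of the round white key, 22 mm across, in a black round housing 38 mm across on the deck; top 22 mm above the deck, the housing 12 mm above it. The three colours change places from start to start.
- key_white (a joint): Travel of the white key, m: 0 up, 0.006 fully down at about 4 N; springs back.
- key_blue_top (a point): Top centre of the round blue key, 22 mm across, in a black round housing 38 mm across on the deck; top 22 mm above the deck, the housing 12 mm above it. The three colours change places from start to start.
- key_blue (a joint): Travel of the blue key, m: 0 up, 0.006 fully down at about 4 N; springs back.
- head_a: Loose nozzle head, steel with pale wood knob: flat round foot 38 mm across and 13 mm high, a step 32 mm across up to 20 mm, then a plain wooden knob 23 mm across from 20 to 50 mm height; 130 g. Origin: centre of the underside, z up through the knob. Two to four heads are there; absent ones read None.
- head_b: Loose nozzle head, brass with brown wood knob: flat round foot 38 mm across and 13 mm high, a step 32 mm across up to 20 mm, then a plain wooden knob 23 mm across from 20 to 50 mm height; 130 g. Origin: centre of the underside, z up through the knob. Two to four heads are there; absent ones read None.
- head_c: Loose nozzle head, blue with pale wood knob: flat round foot 38 mm across and 13 mm high, a step 32 mm across up to 20 mm, then a plain wooden knob 23 mm across from 20 to 50 mm height; 130 g. Origin: centre of the underside, z up through the knob. Two to four heads are there; absent ones read None.
- head_d: Loose nozzle head, copper with brown wood knob: flat round foot 38 mm across and 13 mm high, a step 32 mm across up to 20 mm, then a plain wooden knob 23 mm across from 20 to 50 mm height; 130 g. Origin: centre of the underside, z up through the knob. Two to four heads are there; absent ones read None.
- jar: Amber glass jar with wooden lid, 60 mm across, 85 mm high; bystander. Origin at its underside.
- mug: Blue mug, 80 mm across, 90 mm high; bystander. Origin at its underside.

How it is judged:
On the way, in this order (a step that is already met when the one before it is completed fails the run):
1. every nozzle head present lies in the bay, let go and at rest, lid still open (x of head_a in the frame of bay_floor between -0.06 and 0.06 m and y of head_a in the frame of bay_floor between -0.112 and 0.112 m and z of head_a in the frame of bay_floor between -0.004 and 0.062 m and x of head_b in the frame of bay_floor between -0.06 and 0.06 m and y of head_b in the frame of bay_floor between -0.112 and 0.112 m and z of head_b in the frame of bay_floor between -0.004 and 0.062 m and x of head_c in the frame of bay_floor between -0.06 and 0.06 m and y of head_c in the frame of bay_floor between -0.112 and 0.112 m and z of head_c in the frame of bay_floor between -0.004 and 0.062 m and x of head_d in the frame of bay_floor between -0.06 and 0.06 m and y of head_d in the frame of bay_floor between -0.112 and 0.112 m and z of head_d in the frame of bay_floor between -0.004 and 0.062 m and linear speed of each of head_a, head_b, head_c, head_d below 0.03 m/s and value of joint lid above 0.8 rad and contact force between the fingers and head_a below 0.5 N and contact force between the fingers and head_b below 0.5 N and contact force between the fingers and head_c below 0.5 N and contact force between the fingers and head_d below 0.5 N), for 0.2 s.
2. the lid is fully shut with the heads inside (x of head_a in the frame of bay_floor between -0.06 and 0.06 m and y of head_a in the frame of bay_floor between -0.112 and 0.112 m and z of head_a in the frame of bay_floor between -0.004 and 0.062 m and x of head_b in the frame of bay_floor between -0.06 and 0.06 m and y of head_b in the frame of bay_floor between -0.112 and 0.112 m and z of head_b in the frame of bay_floor between -0.004 and 0.062 m and x of head_c in the frame of bay_floor between -0.06 and 0.06 m and y of head_c in the frame of bay_floor between -0.112 and 0.112 m and z of head_c in the frame of bay_floor between -0.004 and 0.062 m and x of head_d in the frame of bay_floor between -0.06 and 0.06 m and y of head_d in the frame of bay_floor between -0.112 and 0.112 m and z of head_d in the frame of bay_floor between -0.004 and 0.062 m and value of joint lid below 0.04 rad), for 0.2 s.
3. the loop's bar is down behind the keeper (on the hinge side of its lip) and the lid is shut (value of joint lid below 0.04 rad and x of loop_bar in the frame of keeper_seat between -0.003 and 0.022 m and z of loop_bar in the frame of keeper_seat below 0.0095 m), for 0.2 s.
4. the lever is snapped flat with the bar caught under the keeper's lip (value of joint lid below 0.04 rad and value of joint lever below 0.1 rad and x of loop_bar in the frame of keeper_seat between -0.003 and 0.004 m and z of loop_bar in the frame of keeper_seat below 0.0095 m), for 0.3 s.
5. the yellow key is pressed home alone (value of joint key_yellow above 0.0045 m and value of joint each of key_white, key_blue below 0.002 m), for 0.03 s.
6. the white key is pressed home alone (value of joint key_white above 0.0045 m and value of joint each of key_yellow, key_blue below 0.002 m), for 0.03 s.
7. the blue key is pressed home alone (value of joint key_blue above 0.0045 m and value of joint each of key_yellow, key_white below 0.002 m), for 0.03 s.
At the end, for the whole second after the job is handed in: All heads present are inside the bay, the lid is shut (within 0.04 rad), the lever is down (within 0.10 rad) with the loop's bar caught under the keeper's lip (within 4 mm of its seat), and all three keys are up again after being pressed in the order yellow, white, blue (all of step 4 and x of head_a in the frame of bay_floor between -0.06 and 0.06 m and y of head_a in the frame of bay_floor between -0.112 and 0.112 m and z of head_a in the frame of bay_floor between -0.004 and 0.062 m and x of head_b in the frame of bay_floor between -0.06 and 0.06 m and y of head_b in the frame of bay_floor between -0.112 and 0.112 m and z of head_b in the frame of bay_floor between -0.004 and 0.062 m and x of head_c in the frame of bay_floor between -0.06 and 0.06 m and y of head_c in the frame of bay_floor between -0.112 and 0.112 m and z of head_c in the frame of bay_floor between -0.004 and 0.062 m and x of head_d in the frame of bay_floor between -0.06 and 0.06 m and y of head_d in the frame of bay_floor between -0.112 and 0.112 m and z of head_d in the frame of bay_floor between -0.004 and 0.062 m and value of joint each of key_yellow, key_white, key_blue below 0.002 m); the robot touches nothing.
It fails at once if a key is pressed while the latch lever is not down (value of joint any of key_yellow, key_white, key_blue above 0.0045 m and value of joint lever above 0.3 rad).
It fails at once if two keys are down at once (value of joint each of key_yellow, key_white above 0.0045 m or value of joint each of key_yellow, key_blue above 0.0045 m or value of joint each of key_white, key_blue above 0.0045 m).
It fails at once if the jar or the mug is shoved more than 40 mm or knocked over (distance of any of jar, mug from where it was at the start of the episode above 0.04 m or angle between any of jar, mug's own z axis and vertical above 0.6 rad).
Of head_a, head_b, head_c, head_d only 2 to 4 are there at a start; the rules pass over those that are not, and their reading is None.
At some moment in a run one of head_a, head_b, head_c, head_d may be knocked a few centimetres aside while the robot is not near it.
Once in a run the grip may slacken for a moment while it holds something.
It also fails if it takes over 210 s, if anything falls off the work surface, if the arm or the gripper's body presses on something with over 40 N, if the wrist force passes 120 N, or if a joint passes its speed limit or range.

## Working session

There is one attempt and no reset: what is moved stays moved. The work goes in short steps, Python scripts to look and compute and a tool call to move; the robot and the scene stay as the last step left them, time stands still between calls to the robot, and variables do not carry over. Pictures are saved under pics/ and viewed, about 12 in all and at most 16, crops included, and the job is handed in when it is done.

Besides the shell and the picture viewer there is one more tool, called after "Call:" as a command line: name --pt "numbers of a row" for each row, then --argument value for the rest. arm_command: Moves the arm, as the interface text tells. Its arguments: {"type":"object","properties":{"steps":{"type":"array","items":{"type":"array","items":{"type":"number"}}},"squeeze":{"type":"number"}},"required":["steps"]}

```bash
mkdir -p pics
cat > h.py <<'E'
from rig import arm
import numpy as np, cv2
def cam(n):
    c=arm.camera_info(n); f=240/np.tan(np.radians(c["vertical_fov"])/2)
    K=np.array([[f,0,c["cx"]],[0,f,c["cy"]],[0,0,1.]]); return K,c["k1"],np.array(c["extrinsics"])
def slopes(n,uv):
    K,k1,E=cam(n); uv=np.asarray(uv,float).reshape(-1,2)
    d=(uv-K[:2,2])/K[0,0]; s=d.copy()
    for _ in range(20): s=d/(1+k1*(s**2).sum(1,keepdims=True))
    return s,E
def ray(n,uv):
    s,E=slopes(n,uv); R=E[:3,:3]; o=-R.T@E[:3,3]
    return o,np.c_[s[:,0],-s[:,1],-np.ones(len(s))]@R
def onz(n,uv,z):
    o,d=ray(n,uv); return o+d*((z-o[2])/d[:,2])[:,None]
def pts(n,depth,uv):  # 3D from depth
    uv=np.asarray(uv).reshape(-1,2); o,d=ray(n,uv); z=depth[uv[:,1].astype(int),uv[:,0].astype(int)]
    return o+d*z[:,None]
def proj(n,P):
    K,k1,E=cam(n); P=np.asarray(P,float).reshape(-1,3)
    c=P@E[:3,:3].T+E[:3,3]; s=np.c_[c[:,0],-c[:,1]]/-c[:,2:]
    s=s*(1+k1*(s**2).sum(1,keepdims=True)); return s*K[0,0]+K[:2,2]
def snap(n,tag):
    im,d=arm.snapshot(n); cv2.imwrite(f"pics/{tag}.png",im); np.save(f"pics/{tag}.npy",d); return im,d
E
python3 - <<'E'
from h import *
for n in("scene","top"):
    im,d=snap(n,n+"0"); K,k1,E=cam(n); print(n,K[0,0],k1,-E[:3,:3].T@E[:3,3])
print(arm.get_state())
E
```

```text
scene 615.7504228267843 -0.06528222541245346 [ 1.78215051 -0.41158572  0.92833434]
top 610.3874975456247 -0.049837543423943566 [0.33088659 0.01953818 1.24008719]
{'time_s': 0.1, 'joint_pos': array([ 1.11763502e+00,  2.77094693e-01, -2.77294693e-02,  1.26803035e+00,
       -4.61192595e-08,  1.46737089e+00]), 'joint_velocities': array([-0.00041668, -0.00085013,  0.00381855,  0.00120729, -0.00041217,
       -0.00071253]), 'joint_efforts': array([ 2.13612325e-04, -4.46705568e+01,  2.96128964e+01,  8.46768497e-03,
       -1.19371603e-04, -3.96907936e-06]), 'ee_pos': array([0.21384521, 0.58646744, 0.20475487]), 'ee_rot': array([ 0.69612281,  0.12232134,  0.69652259, -0.1237207 ]), 'force': array([-0.73654297,  0.71387415, -1.67971927]), 'torque': array([0.03663034, 0.00259366, 0.02977865]), 'opening': 0.08590923358977032}
```

View pics/top0.png

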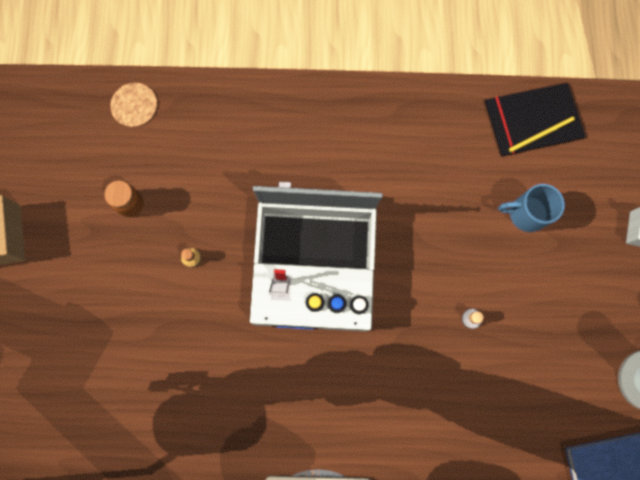

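View pics/scene0.png

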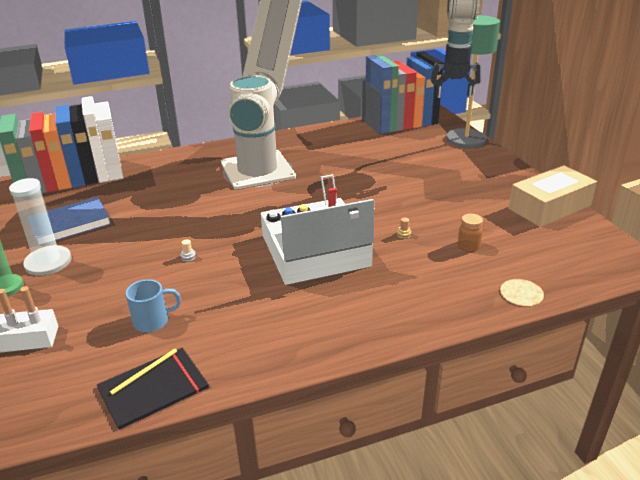

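```bash
cat > m.py <<'E'
from h import *
im=cv2.imread("pics/top0.png"); d=np.load("pics/top0.npy")
vv,uu=np.mgrid[0:480,0:640]; uv=np.c_[uu.ravel(),vv.ravel()]
P=pts("top",d,uv).reshape(480,640,3); Z=P[...,2]
hsv=cv2.cvtColor(im,cv2.COLOR_BGR2HSV)
print("table z",np.median(Z[400:440,100:500]))
m=((abs(Z-.075)<.006)).astype(np.uint8); m[:, :240]=0;m[:,390:]=0;m[:180]=0;m[340:]=0
m=cv2.morphologyEx(m,cv2.MORPH_OPEN,np.ones((2,2)))
r=cv2.minAreaRect((P[m>0][:,:2]*1000).astype(np.float32)); print("case rect",r); print(cv2.boxPoints(r))
# white deck contour by colour
w=((hsv[...,1]<60)&(hsv[...,2]>150)).astype(np.uint8);w[:,:240]=0;w[:,390:]=0;w[:195]=0;w[345:]=0
c=max(cv2.findContours(w,cv2.RETR_EXTERNAL,cv2.CHAIN_APPROX_NONE)[0],key=cv2.contourArea)[:,0]
X=onz("top",c,.075)[:,:2]; r=cv2.minAreaRect((X*1000).astype(np.float32)); print("white",r,cv2.boxPoints(r))
# keys
def blob(mask,name,z,box):
    k=np.zeros_like(mask,bool);x0,y0,x1,y1=box;k[y0:y1,x0:x1]=1;q=mask&k
    ys,xs=np.nonzero(q); print(name,len(xs),xs.mean().round(1),ys.mean().round(1),onz("top",[[xs.mean(),ys.mean()]],z)[0].round(4),"depthz",np.median(Z[q]).round(4))
H,S,V=[hsv[...,i].astype(int) for i in range(3)]
blob((H>20)&(H<35)&(S>150)&(V>120),"yellow",.097,(295,285,380,320))
blob((H>100)&(H<125)&(S>150)&(V>80),"blue",.097,(295,285,380,320))
blob((S<60)&(V>150),"white",.097,(352,297,367,312))
blob((((H<6)|(H>174))&(S>150)),"lever",.14,(260,260,300,300))
for n,(u,v) in dict(brass=(191,257),steel=(473,318),jar=(120,195),mug=(540,207)).items():
    w=14 if n in("brass","steel") else 28
    sub=P[v-w:v+w,u-w:u+w].reshape(-1,3); s=sub[sub[:,2]>.008]; top=s[:,2].max(); t=s[s[:,2]>(.044 if w==14 else .075)]
    print(n,"top",top.round(4),"topc",t.mean(0).round(4),len(t),"all",s.mean(0).round(4), s.min(0).round(3),s.max(0).round(3))
# other things standing on table
o=((Z>.012)&(Z<.2)).astype(np.uint8); n,l,st,ce=cv2.connectedComponentsWithStats(o)
for i in range(1,n):
    if st[i,4]>40: print(st[i],P[l==i].mean(0).round(3))
sub=P[180:300,245:390].reshape(-1,3)
hi=sub[sub[:,2]>.1]; print("high pts",len(hi)); 
for z in np.arange(.1,.22,.02):
    q=hi[(hi[:,2]>z)&(hi[:,2]<z+.02)]
    if len(q): print(z.round(2),len(q),q.mean(0).round(3),q.min(0).round(3),q.max(0).round(3))
E
python3 m.py
python3 -c "
import cv2
a=cv2.imread('pics/top0.png')[180:335,240:390];b=cv2.imread('pics/scene0.png')[170:285,250:380]
a=cv2.resize(a,(580,600),interpolation=3)[:600];cv2.imwrite('pics/c0.png',a)
cv2.imwrite('pics/c1.png',cv2.resize(b,(650,575),interpolation=3))"
```

```text
table z -0.0009840976523098899
case rect ((485.0101623535156, 15.175262451171875), (237.6728057861328, 308.3705749511719), 88.36627197265625)
[[ 327.49954   -99.216995]
 [ 635.7447   -108.00867 ]
 [ 642.52075   129.56752 ]
 [ 334.27563   138.35919 ]]
white ((506.47991943359375, 19.90887451171875), (233.2534942626953, 238.14073181152344), 88.30435943603516) [[ 384.01068   -93.143486]
 [ 622.0472   -100.19012 ]
 [ 628.94916   132.96124 ]
 [ 390.91266   140.00787 ]]
yellow 127 314.4 301.4 [0.4342 0.0161 0.097 ] depthz 0.095
blue 131 336.8 302.6 [ 0.433  -0.0259  0.097 ] depthz 0.0949
white 125 359.0 304.0 [ 0.4314 -0.0674  0.097 ] depthz 0.0951
lever 85 280.0 274.2 [0.478  0.0801 0.14  ] depthz 0.1503
brass top 1.2401 topc [0.5122 0.2524 0.1345] 97 all [0.5184 0.261  0.0607] [0.331 0.02  0.008] [0.542 0.289 1.24 ]
steel top 1.2401 topc [ 0.4145 -0.2964  0.0701] 111 all [ 0.4145 -0.2964  0.0386] [ 0.331 -0.321  0.008] [0.435 0.02  1.24 ]
jar top 1.2401 topc [0.6287 0.3976 0.1113] 582 all [0.6268 0.3952 0.0827] [0.331 0.02  0.008] [0.663 0.433 1.24 ]
mug top 1.2401 topc [ 0.6331 -0.4181  
[... 220 characters left out ...]
88]
[ 498  184   66   48 1547] [ 0.637 -0.423  0.058]
[   0  195   23   68 1231] [0.563 0.633 0.051]
[629 207  11  38 288] [ 0.608 -0.642  0.029]
[182 249  18  17 218] [0.524 0.268 0.032]
[463 309  21  19 242] [ 0.415 -0.299  0.034]
[628 361  12  33 141] [ 0.302 -0.629  0.018]
[ 569  436   71   44 2537] [ 0.146 -0.56   0.025]
high pts 2140
0.1 286 [0.598 0.026 0.11 ] [ 0.441 -0.097  0.1  ] [0.626 0.13  0.12 ]
0.12 290 [0.595 0.027 0.13 ] [ 0.455 -0.097  0.12 ] [0.624 0.131 0.14 ]
0.14 345 [0.585 0.033 0.151] [ 0.448 -0.097  0.14 ] [0.623 0.131 0.16 ]
0.16 405 [0.584 0.039 0.171] [ 0.437 -0.097  0.16 ] [0.64  0.131 0.18 ]
0.18 747 [0.619 0.017 0.192] [ 0.441 -0.097  0.18 ] [0.638 0.131 0.199]
```

View pics/c0.png

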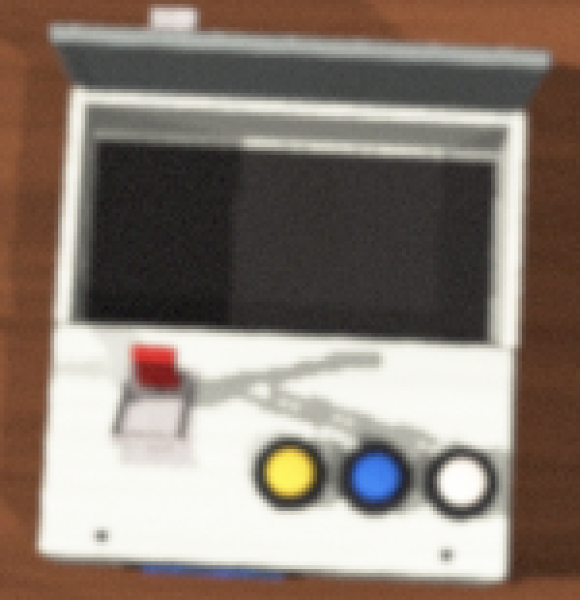

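```bash
cat >> h.py <<'E'
from scipy.spatial.transform import Rotation as Ro
O=np.array([.5044,.0199,0]); YAW=np.radians(-1.75); X=np.array([np.cos(YAW),np.sin(YAW),0]); Y=np.array([-np.sin(YAW),np.cos(YAW),0])
def C(x,y,z): return O+X*x+Y*y+[0,0,z]
def inC(p): p=np.asarray(p)-O; return np.array([p@X,p@Y,p[2]])
def pose():
    s=arm.get_state(); q=s["ee_rot"]; return np.array(s["ee_pos"]),Ro.from_quat([q[1],q[2],q[3],q[0]]).as_matrix(),s
def go(p,yaw=YAW):
    e,R,s=pose(); cur=np.arctan2(-R[0,1],R[1,1]); t=-(yaw-cur)
    print("move cm",(R.T@(np.asarray(p)-e)*100).round(2),"twist",round(t,3),"at",e.round(4),"F",s["force"].round(1),"open",round(s["opening"],4),"t",s["time_s"])
def heads(tag,boxes):
    im,d=snap("top",tag); out={}
    for n,(u,v) in boxes.items():
        vv,uu=np.mgrid[v-25:v+25,u-25:u+25]; uv=np.c_[uu.ravel(),vv.ravel()]; P=pts("top",d,uv); ok=(d[uv[:,1],uv[:,0]]>0)&(P[:,2]<.07)
        P=P[ok]; t=P[P[:,2]>.043]; b=P[(P[:,2]>.006)]; print(n,"knob",t.mean(0).round(4),len(t),"mid",((t.max(0)+t.min(0))/2).round(4),"max",P[:,2].max().round(4)); out[n]=t.mean(0)
    return out
E
python3 - <<'E'
from h import *
h=heads("top1",dict(brass=(191,257),steel=(473,318)))
p=h["brass"]; go([p[0],p[1],.205]); print(inC([p[0],p[1],0]))
E
```

```text
brass knob [0.5264 0.2707 0.0485] 90 mid [0.5268 0.2702 0.0488] max 0.0543
steel knob [ 0.4162 -0.3023  0.0487] 109 mid [ 0.4169 -0.3026  0.0491] max 0.0532
move cm [ 2.000e-02 -1.897e+01  4.018e+01] twist -0.319 at [0.2139 0.5866 0.2049] F [-1.1  0.9  0.8] open 0.0855 t 0.15
[0.01428746 0.25132591 0.        ]
```

Call:
arm_command --pt "0 -4 8 -0.1 6" --pt "0 -8 16 -0.2 6" --pt "0 -12 24 -0.3 6" --pt "0 -16 32 -0.319 6" --pt "0 -18.97 40.18 -0.319 6" --pt "0 -18.97 40.18 -0.319 6" --pt "0 -18.97 40.18 -0.319 6" --pt "0 -18.97 40.18 -0.319 6" --pt "0 -18.97 40.18 -0.319 6" --pt "0 -18.97 40.18 -0.319 6" --pt "0 -18.97 40.18 -0.319 6" --squeeze 50

```text
time_s: 1.52
ee_pos: [0.5255, 0.2724, 0.2058]
ee_rot: [0.707, 0.01, 0.707, -0.01]
force: [-0.5, 0.9, 0.7]
opening: 0.0599
```

Run:
```python
from h import *
go([.5266,.2707,.021])
```

```text
move cm [18.48 -0.17  0.12] twist 0.002 at [0.5255 0.2724 0.2058] F [-0.5  0.9  0.7] open 0.0599 t 1.525
```

Call:
arm_command --pt "5 -0.15 0.1 0 5" --pt "10 -0.15 0.1 0 5" --pt "15 -0.15 0.1 0 5" --pt "18.4 -0.15 0.1 0 5" --pt "18.4 -0.15 0.1 0 5" --pt "18.4 -0.15 0.1 0 1.5" --pt "18.4 -0.15 0.1 0 1.5" --pt "18.4 -0.15 0.1 0 1.5" --pt "18.4 -0.15 0.1 0 1.5" --pt "18.4 -0.15 0.1 0 1.5" --squeeze 50

```text
time_s: 2.78
ee_pos: [0.5311, 0.2718, 0.0261]
ee_rot: [0.709, 0.012, 0.705, -0.009]
force: [0.0, 1.7, 7.1]
opening: 0.0151
```

Run:
```python
from h import *
go(C(.055,.035,.2))
```

```text
move cm [-17.46 -21.68   3.72] twist 0.0 at [0.5311 0.2718 0.0261] F [0.  1.7 7.1] open 0.0151 t 2.775
```

Run:
```python
from h import *
im,d=snap("scene","s2"); t,_=snap("top","t2")
u,v=proj("scene",[.5311,.2718,.05])[0].astype(int); print(u,v)
a=cv2.resize(im[v-50:v+50,u-65:u+65],(780,600))[:,:400+0]
u,v=proj("top",[.5311,.2718,.05])[0].astype(int); print(u,v)
b=cv2.resize(t[max(0,v-50):v+50,u-33:u+33],(396,600)); a=cv2.resize(im[v*0+proj('scene',[.5311,.2718,.05])[0].astype(int)[1]-50:proj('scene',[.5311,.2718,.05])[0].astype(int)[1]+50, proj('scene',[.5311,.2718,.05])[0].astype(int)[0]-33:proj('scene',[.5311,.2718,.05])[0].astype(int)[0]+33],(396,600))
cv2.imwrite("pics/c2.png",np.hstack([a,b]))
```

```text
404 219
186 251
```

View pics/c2.png

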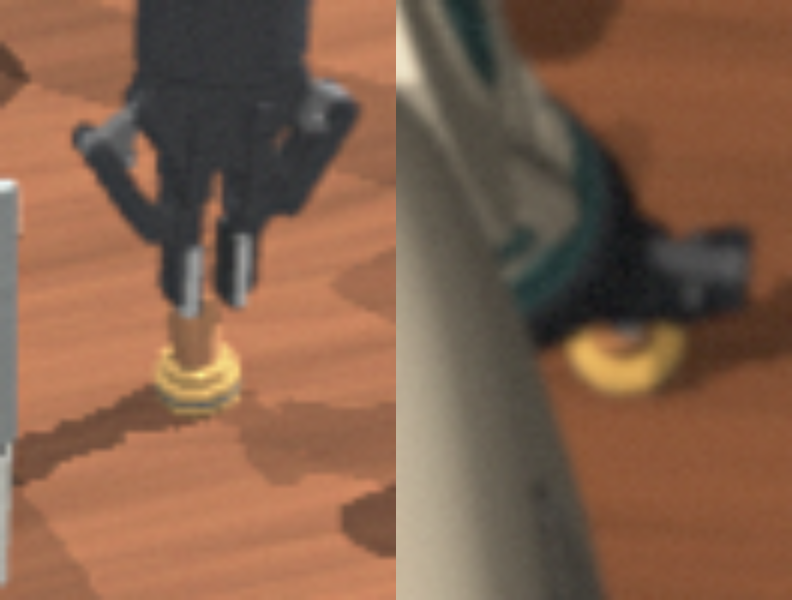

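Run:
```python
from h import *
e,R,s=pose(); print(e,R.round(3))
print(proj("scene",[e,[.5266,.2707,.05],[.5266,.2707,0]]),proj("top",[e,[.5266,.2707,.05],[.5266,.2707,0]]))
for n,t in(("top","top1"),("scene","scene0"),("scene","s2"),("top","t2")):
    im=cv2.imread(f"pics/{t}.png"); h=cv2.cvtColor(im,cv2.COLOR_BGR2HSV).astype(int); d=np.load(f"pics/{t}.npy")
    u0,v0=(191,257) if n=="top" else (404,229)
    m=np.zeros(h.shape[:2],bool); m[v0-14:v0+14,u0-14:u0+14]=1
    m&=(h[...,0]>17)&(h[...,0]<30)&(h[...,1]>90)&(h[...,2]>150)
    ys,xs=np.nonzero(m); P=pts(n,d,np.c_[xs,ys]); P=P[(P[:,2]>0)&(P[:,2]<.1)]
    print(t,len(xs),xs.mean(),ys.mean(),"bbox",xs.min(),xs.max(),ys.min(),ys.max(),"pts",P.mean(0).round(4),P.min(0).round(3),P.max(0).round(3))
    if n=="scene":
        for q in([u0,v0-8],[u0,v0-4],[u0,v0],[u0,v0+4]): print(q,pts(n,d,q)[0].round(4))
```

```text
[0.53105228 0.27175799 0.02606167] [[ 0.007  0.03   1.   ]
 [ 0.004  1.    -0.03 ]
 [-1.     0.004  0.007]]
[[403.69230603 227.26418832]
 [403.08777853 219.03586381]
 [402.08173926 234.54531074]] [[188.9415195  253.26410127]
 [186.9573794  253.46432851]
 [191.80474326 257.53071251]]
top1 82 190.14634146341464 260.9024390243902 bbox 181 197 249 266 pts [0.5173 0.2699 0.015 ] [0.509 0.257 0.   ] [0.542 0.292 0.025]
scene0 69 403.9130434782609 229.231884057971 bbox 398 410 218 237 pts [0.535  0.2707 0.0223] [0.514 0.254 0.001] [0.55  0.293 0.052]
[404, 221] [0.5402 0.2664 0.0526]
[404, 225] [0.5404 0.2671 0.0399]
[404, 229] [0.532  0.2726 0.0208]
[404, 233] [0.5417 0.268  0.0148]
s2 75 403.3333333333333 232.22666666666666 bbox 397 410 227 237 pts [0.5379 0.2681 0.0152] [0.521 0.252 0.   ] [0.551 0.292 0.024]
[404, 221] [0.5433 0.2648 0.0548]
[404, 225] [0.5348 0.2702 0.0359]
[404, 229] [0.5375 0.2695 0.0248]
[404, 233] [0.5409 0.2685 0.0142]
t2 73 190.013698630137 261.67123287671234 bbox 183 198 257 265 pts [0.5153 0.2702 0.0171] [0.508 0.254 0.005] [0.524 0.286 0.028]
```

Run:
```python
from h import *
d=np.load("pics/s2.npy"); im=cv2.imread("pics/s2.png")
for u in (398,400,402,404,406,408,410,412,414):
    print(u,[(v,*(pts("scene",d,[u,v])[0]*1000).round(0).astype(int),tuple(im[v,u])) [0:4] for v in (208,212,216,218,220,222,224,226)])
e,R,s=pose(); print(s)
```

```text
398 [(208, np.int64(538), np.int64(248), np.int64(96)), (212, np.int64(527), np.int64(254), np.int64(76)), (216, np.int64(528), np.int64(254), np.int64(64)), (218, np.int64(443), np.int64(300), np.int64(-1)), (220, np.int64(449), np.int64(297), np.int64(-4)), (222, np.int64(469), np.int64(287), np.int64(3)), (224, np.int64(469), np.int64(287), np.int64(-3)), (226, np.int64(480), np.int64(281), np.int64(-2))]
400 [(208, np.int64(544), np.int64(250), np.int64(99)), (212, np.int64(535), np.int64(256), np.int64(80)), (216, np.int64(537), np.int64(255), np.int64(69)), (218, np.int64(534), np.int64(257), np.int64(61)), (220, np.int64(526), np.int64(262), np.int64(48)), (222, np.int64(532), np.int64(259), np.int64(46)), (224, np.int64(538), np.int64(256), np.int64(45)), (226, np.int64(530), np.int64(261), np.int64(32))]
402 [(208, np.int64(543), np.int64(256), np.int64(97)), (212, np.int64(540), np.int64(259), np.int64(83)), (216, np.int64(540), np.int64(259), np.int64(70)), (218, np.int64(535), np.int64(262), np.int64(60)), (220, np.int64(540), np.int64(260), np.int64(57)), (222, np.int64(
[... 2570 characters left out ...]
), np.int64(322), np.int64(-1))]
{'time_s': 2.875, 'joint_pos': array([ 0.36395112,  0.37058613, -0.30629492,  0.88591132,  0.00132267,
        0.39433338]), 'joint_velocities': array([-6.37329463e-04, -4.60010276e-04,  1.61815711e-05, -7.97528039e-04,
        1.51781415e-04,  3.66855960e-04]), 'joint_efforts': array([-9.07799285e-01, -4.06019247e+01,  2.20704710e+01, -1.24961464e-01,
       -4.06886106e-01, -8.67169263e-03]), 'ee_pos': array([0.53105228, 0.27175799, 0.02606167]), 'ee_rot': array([ 0.70947517,  0.01222118,  0.70456364, -0.00925758]), 'force': array([-0.48693236,  1.39263462,  7.01719435]), 'torque': array([0.32438597, 0.15129745, 0.01558319]), 'opening': 0.01471656281271212}
```

Run:
```python
from h import *
d=np.load("pics/scene0.npy"); im=cv2.imread("pics/scene0.png")
print(proj("scene",[[.2138,.5865,.2048]]))
P=[];vv,uu=np.mgrid[60:110,425:490]; uv=np.c_[uu.ravel(),vv.ravel()]; P=pts("scene",d,uv)
m=(abs(P[:,0]-.214)<.12)&(abs(P[:,1]-.587)<.12)&(P[:,2]>.15)
Q=P[m]; i=np.argsort(Q[:,2])[:25]; print(np.c_[uv[m][i],Q[i].round(3)])
```

```text
[[451.52482296 108.05215014]]
[[4.68e+02 9.60e+01 2.33e-01 6.29e-01 2.45e-01]
 [4.67e+02 9.50e+01 2.25e-01 6.31e-01 2.45e-01]
 [4.40e+02 9.70e+01 2.09e-01 5.45e-01 2.45e-01]
 [4.69e+02 9.60e+01 2.36e-01 6.31e-01 2.46e-01]
 [4.38e+02 9.70e+01 2.08e-01 5.38e-01 2.46e-01]
 [4.39e+02 9.70e+01 2.10e-01 5.41e-01 2.46e-01]
 [4.39e+02 9.60e+01 2.03e-01 5.45e-01 2.46e-01]
 [4.38e+02 9.60e+01 2.04e-01 5.40e-01 2.47e-01]
 [4.67e+02 9.40e+01 2.24e-01 6.31e-01 2.48e-01]
 [4.70e+02 9.50e+01 2.37e-01 6.33e-01 2.49e-01]
 [4.70e+02 9.60e+01 2.45e-01 6.28e-01 2.49e-01]
 [4.67e+02 9.30e+01 2.20e-01 6.33e-01 2.49e-01]
 [4.37e+02 9.50e+01 2.01e-01 5.38e-01 2.50e-01]
 [4.68e+02 9.50e+01 2.40e-01 6.24e-01 2.51e-01]
 [4.69e+02 9.50e+01 2.41e-01 6.27e-01 2.51e-01]
 [4.68e+02 9.40e+01 2.34e-01 6.28e-01 2.52e-01]
 [4.40e+02 9.60e+01 2.17e-01 5.39e-01 2.52e-01]
 [4.37e+02 9.40e+01 1.99e-01 5.39e-01 2.52e-01]
 [4.68e+02 9.30e+01 2.28e-01 6.31e-01 2.53e-01]
 [4.72e+02 9.40e+01 2.42e-01 6.37e-01 2.53e-01]
 [4.69e+02 9.30e+01 2.31e-01 6.33e-01 2.53e-01]
 [4.40e+02 9.50e+01 2.12e-01 5.42e-01 2.53e-01]
 [4.70e+02 9.40e+01 2.40e-01 6.31e-01 2.54e-01]
 [4.40e+02 9.40e+01 2.06e-01 5.46e-01 2.54e-01]
 [4.71e+02 9.30e+01 2.34e-01 6.38e-01 2.54e-01]]
```

Call:
arm_command --pt "-3 0 0 0 5" --pt "-6 0 0 0 5" --pt "-6 0 0 0 5" --pt "-6 0 0 0 5" --pt "-6 0 0 0 5"

```text
time_s: 3.5
ee_pos: [0.5268, 0.2694, 0.081]
ee_rot: [0.706, 0.011, 0.708, -0.011]
force: [0.4, -0.3, -0.6]
opening: 0.0498
```

Run:
```python
from h import *
im,d=snap("scene","s3"); t,td=snap("top","t3"); e,R,s=pose(); print(e,s["opening"],s["force"],R.round(3)); 
u,v=proj("scene",e)[0].astype(int); print("TCP px",u,v)
cv2.circle(im,(u,v),1,(0,0,255),-1)
a=cv2.resize(im[v-60:v+60,u-40:u+40],(400,600),interpolation=0)
tu,tv=proj("top",e)[0].astype(int); b=cv2.resize(t[tv-60:tv+60,tu-40:tu+40],(400,600),interpolation=0); cv2.imwrite("pics/c3.png",np.hstack([a,b])); print("crop org",u-40,v-60,tu-40,tv-60)
```

```text
[0.52672823 0.26937595 0.08074764] 0.04976196656388669 [-0.26116132  0.72153491 -0.48375736] [[-0.002  0.031  1.   ]
 [-0.001  1.    -0.031]
 [-1.    -0.001 -0.002]]
TCP px 403 209
crop org 363 149 144 190
```

View pics/c3.png

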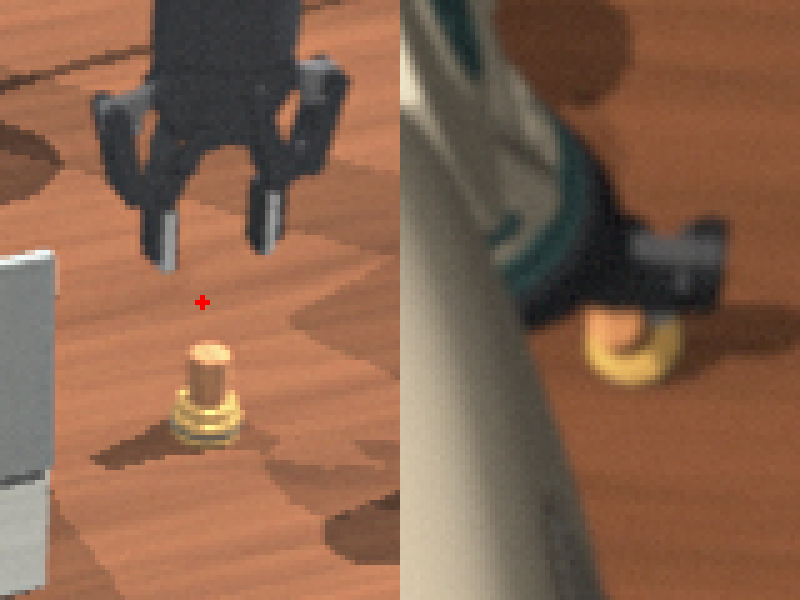

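Run:
```python
from h import *
d=np.load("pics/s3.npy"); 
def reg(n,d,u0,u1,v0,v1,zl,zh):
    vv,uu=np.mgrid[v0:v1,u0:u1]; uv=np.c_[uu.ravel(),vv.ravel()]; P=pts(n,d,uv); P=P[(P[:,2]>zl)&(P[:,2]<zh)&(abs(P[:,0]-.527)<.05)]; return P
k=reg("scene",d,398,412,214,232,.028,.047); print("knob side",k.mean(0).round(4),"y",k[:,1].min().round(3),k[:,1].max().round(3),"xmax",np.percentile(k[:,0],80).round(4))
k=reg("scene",d,398,412,214,232,.049,.055); print("knob top",k.mean(0).round(4))
f=reg("scene",d,388,406,180,206,.1,.13); g=reg("scene",d,407,425,180,206,.1,.13)
for q in(f,g): q=q[q[:,0]>.52]; print("finger",q.mean(0).round(3),q.min(0).round(3),q.max(0).round(3))
print(onz("scene",[[405,219.4]],.05),onz("top",[[187,255]],.05))
print(onz("top",[[190.5,258.3]],.013))
```

```text
knob side [0.5342 0.2712 0.0383] y 0.261 0.283 xmax 0.5396
knob top [0.5321 0.2743 0.0511]
finger [0.533 0.239 0.122] [0.521 0.232 0.108] [0.542 0.248 0.129]
finger [0.533 0.3   0.12 ] [0.522 0.295 0.11 ] [0.543 0.315 0.129]
[[0.53017768 0.27463427 0.05      ]] [[0.52352379 0.27042131 0.05      ]]
[[0.52289129 0.27063658 0.013     ]]
```

Call:
arm_command --pt "3 0 0 0 5" --pt "6 0 0 0 5" --pt "8.6 0 0 0 5" --pt "8.6 0 0 0 5" --pt "8.6 0 0 0 1.5" --pt "8.6 0 0 0 1.5" --pt "8.6 0 0 0 1.5" --pt "8.6 0 0 0 1.5" --pt "8.6 0 0 0 1.5" --squeeze 60

```text
time_s: 4.72
ee_pos: [0.5289, 0.2702, -0.0028]
ee_rot: [0.708, 0.011, 0.706, -0.011]
force: [-0.6, 0.3, 5.5]
opening: 0.0212
```

Run:
```python
from h import *
go(C(.05,.035,.15))
```

```text
move cm [-15.29 -21.58   3.36] twist -0.0 at [ 0.5289  0.2702 -0.0028] F [-0.6  0.3  5.5] open 0.0212 t 4.725
```

Call:
arm_command --pt "-5 0 0 0 1.5" --pt "-10 0 0.5 0 1.5" --pt "-15.3 -3 1.5 0 1.5" --pt "-15.3 -8 3.2 0 1.5" --pt "-15.3 -13 3.2 0 1.5" --pt "-15.3 -18 3.2 0 1.5" --pt "-15.3 -21.6 3.2 0 1.5" --pt "-15.3 -21.6 3.2 0 1.5" --pt "-15.3 -21.6 3.2 0 1.5"

```text
time_s: 5.85
ee_pos: [0.5524, 0.0531, 0.1484]
ee_rot: [0.707, 0.011, 0.707, -0.011]
force: [-0.5, -1.1, -1.9]
opening: 0.0212
```

Run:
```python
from h import *
go(C(.05,.035,.012))
```

```text
move cm [13.64  0.02  0.31] twist -0.0 at [0.5524 0.0531 0.1484] F [-0.5 -1.1 -1.9] open 0.0212 t 5.85
```

Still held (21 mm). Lower into the bay and release.

Call:
arm_command --pt "4 0 0.2 0 1.5" --pt "8 0 0.2 0 1.5" --pt "12 0 0.2 0 1.5" --pt "13.5 0 0.2 0 1.5" --pt "13.5 0 0.2 0 1.5" --pt "13.5 0 0.2 0 1.5" --pt "13.5 0 0.2 0 4" --pt "13.5 0 0.2 0 4" --pt "13.5 0 0.2 0 4" --pt "8 0 0.2 0 4" --pt "2 0 0.2 0 4" --pt "-4 0 0.2 0 4" --pt "-4 0 0.2 0 4"

```text
time_s: 7.48
ee_pos: [0.5598, 0.0526, 0.1956]
ee_rot: [0.712, 0.011, 0.702, -0.011]
force: [-0.3, 0.2, -0.6]
opening: 0.0401
```

Run:
```python
from h import *
go([.4165,-.3025,.19])
```

```text
move cm [  0.38 -35.94 -13.23] twist -0.0 at [0.5598 0.0526 0.1956] F [-0.3  0.2 -0.6] open 0.0401 t 7.475
```

Call:
arm_command --pt "0 -6 0 0 5" --pt "0 -12 -1 0 5" --pt "0 -18 -3 0 5" --pt "0 -24 -6 0 5" --pt "0 -30 -9 0 5" --pt "0 -36 -12.5 0 5" --pt "0 -36 -12.8 0 5" --pt "0 -36 -12.8 0 5" --pt "0 -36 -12.8 0 5"

```text
time_s: 8.6
ee_pos: [0.4162, -0.3019, 0.1884]
ee_rot: [0.707, 0.011, 0.707, -0.01]
force: [0.6, 0.2, 0.6]
opening: 0.0502
```

Run:
```python
from h import *
im,d=snap("top","t4"); s,sd=snap("scene","s4")
e,R,st=pose(); print(e)
u,v=proj("scene",[.4165,-.3025,.05])[0].astype(int)
a=cv2.resize(s[v-60:v+50,u-40:u+40],(400,550),interpolation=0)
b=cv2.resize(im[180:290,240:340],(400,440)); b=cv2.copyMakeBorder(b,0,110,0,0,0); cv2.imwrite("pics/c4.png",np.hstack([a,b]))
print("org",u-40,v-60)
def reg(n,d,u0,u1,v0,v1,zl,zh,c):
    vv,uu=np.mgrid[v0:v1,u0:u1]; uv=np.c_[uu.ravel(),vv.ravel()]; P=pts(n,d,uv); return P[(P[:,2]>zl)&(P[:,2]<zh)&(np.hypot(P[:,0]-c[0],P[:,1]-c[1])<.06)]
c=[.4165,-.3025]
for n,dd in(("scene",sd),("top",d)):
    u,v=proj(n,[*c,.04])[0].astype(int)
    for zl,zh in((.026,.046),(.047,.056),(.005,.022)):
        k=reg(n,dd,u-20,u+20,v-20,v+20,zl,zh,c)
        if len(k): print(n,zl,len(k),k.mean(0).round(4),k.min(0).round(3),k.max(0).round(3))
go([.4165,-.3025,-.006])
```

```text
[ 0.41661116 -0.30182631  0.18861707]
org 144 181
scene 0.026 61 [ 0.4238 -0.3015  0.0361] [ 0.413 -0.312  0.026] [ 0.432 -0.29   0.046]
scene 0.047 31 [ 0.4188 -0.3003  0.0497] [ 0.406 -0.312  0.048] [ 0.434 -0.291  0.054]
scene 0.005 118 [ 0.4258 -0.3007  0.0137] [ 0.37  -0.324  0.005] [ 0.443 -0.274  0.022]
top 0.026 44 [ 0.4141 -0.2967  0.0387] [ 0.405 -0.309  0.026] [ 0.426 -0.291  0.046]
top 0.047 75 [ 0.416  -0.3026  0.0494] [ 0.406 -0.314  0.047] [ 0.428 -0.292  0.055]
top 0.005 162 [ 0.4148 -0.2961  0.0142] [ 0.389 -0.347  0.005] [ 0.447 -0.275  0.022]
move cm [ 1.946e+01 -8.000e-02 -1.000e-02] twist 0.002 at [ 0.4166 -0.3018  0.1886] F [0.1 0.1 0.1] open 0.0501 t 8.7
```

View pics/c4.png

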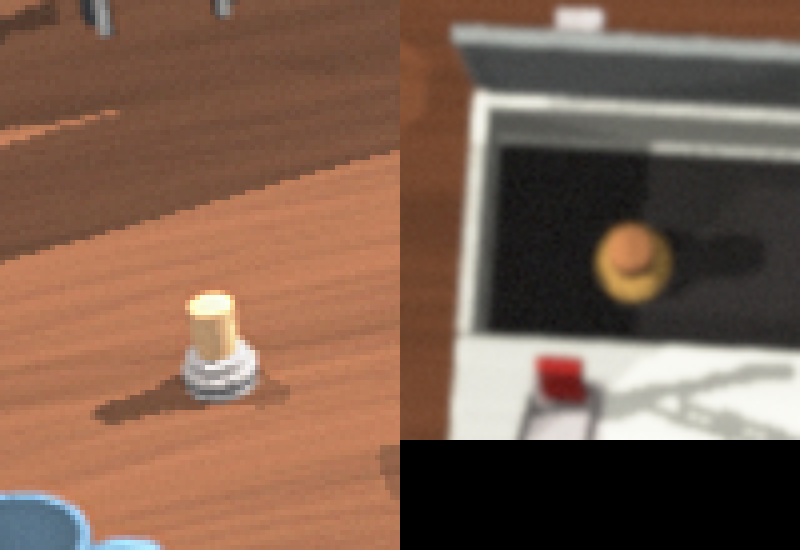

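Brass head stands upright in the bay (crop pixel ~632,255); the steel head is unmoved under the open fingers. Grasp it.

Call:
arm_command --pt "5 0 0 0 5" --pt "10 0 0 0 5" --pt "15 0 0 0 5" --pt "19.2 0 0 0 5" --pt "19.2 0 0 0 5" --pt "19.2 0 0 0 1.5" --pt "19.2 0 0 0 1.5" --pt "19.2 0 0 0 1.5" --pt "19.2 0 0 0 1.5" --pt "15 0 0 0 1.5" --pt "10 0 0 0 1.5" --pt "4 0 0 0 1.5" --pt "4 0 0 0 1.5" --pt "4 0 0 0 1.5"

```text
time_s: 10.45
ee_pos: [0.4156, -0.303, 0.1489]
ee_rot: [0.707, 0.011, 0.707, -0.011]
force: [-0.1, 0.4, -1.2]
opening: 0.0212
```

Run:
```python
from h import *
go(C(.05,-.06,.15))
```

```text
move cm [-0.11 26.55 12.88] twist -0.0 at [ 0.4156 -0.303   0.1489] F [-0.1  0.4 -1.2] open 0.0212 t 10.45
```

Call:
arm_command --pt "0 0 6 0 1.5" --pt "0 2 12 0 1.5" --pt "0 8 12.9 0 1.5" --pt "0 14 12.9 0 1.5" --pt "0 20 12.9 0 1.5" --pt "0 26 12.9 0 1.5" --pt "0 26.5 12.9 0 1.5" --pt "0 26.5 12.9 0 1.5" --pt "0 26.5 12.9 0 1.5"

```text
time_s: 11.58
ee_pos: [0.5525, -0.0434, 0.148]
ee_rot: [0.706, 0.011, 0.708, -0.012]
force: [0.7, -0.2, -0.9]
opening: 0.021
```

Call:
arm_command --pt "4 0 0 0 1.5" --pt "8 0 0 0 1.5" --pt "12 0 0 0 1.5" --pt "13.6 0 0 0 1.5" --pt "13.6 0 0 0 1.5" --pt "13.6 0 0 0 1.5" --pt "13.6 0 0 0 4" --pt "13.6 0 0 0 4" --pt "13.6 0 0 0 4" --pt "8 0 0 0 4" --pt "2 0 0 0 4" --pt "-4 0 0 0 4" --pt "-4 0 0 0 4" --pt "-4 0 0 0 4"

```text
time_s: 13.32
ee_pos: [0.5529, -0.0421, 0.1889]
ee_rot: [0.707, 0.011, 0.707, -0.011]
force: [-0.6, 0.4, -0.6]
opening: 0.0397
```

Run:
```python
from h import *
e,R,s=pose(); print(e,inC(e),s["force"])
t,d=snap("top","t5"); sc,sd=snap("scene","s5")
vv,uu=np.mgrid[175:345,240:400]; uv=np.c_[uu.ravel(),vv.ravel()]; P=pts("top",d,uv); c=np.array([inC(p) for p in P])
l=c[(c[:,2]>.1)&(c[:,2]<.21)&(c[:,0]>.1)&(abs(c[:,1])<.13)]; print("lid top pts",len(l),l[l[:,2]>.18].mean(0).round(4) if (l[:,2]>.18).any() else "")
for z in(.11,.13,.15,.17,.19): q=l[abs(l[:,2]-z)<.01]; print(z,q.mean(0).round(4))
# latch parts
q=c[(c[:,0]<-.01)&(c[:,2]>.085)&(c[:,1]>.02)&(c[:,2]<.25)]
for z in np.arange(.09,.22,.01):
    k=q[(q[:,2]>=z)&(q[:,2]<z+.01)]
    if len(k): print(z.round(2),len(k),k.mean(0).round(3),k.min(0).round(3),k.max(0).round(3))
cv2.imwrite("pics/c5.png",np.hstack([cv2.resize(t[180:340,240:390],(400,427)),cv2.resize(sc[170:290,250:362],(399,427))]))
```

```text
[ 0.55289789 -0.04212366  0.18889468] [ 0.05036938 -0.06051368  0.18889468] [-0.59796377  0.41548212 -0.57831015]
lid top pts 1014 [0.1146 0.0516 0.1916]
0.11 [0.1169 0.0537 0.1101]
0.13 [0.1157 0.0533 0.1297]
0.15 [0.1144 0.053  0.1497]
0.17 [0.1175 0.054  0.1717]
0.19 [0.1146 0.0516 0.1916]
0.09 30 [-0.034  0.061  0.097] [-0.04   0.046  0.092] [-0.027  0.075  0.1  ]
0.1 19 [-0.034  0.061  0.105] [-0.038  0.047  0.1  ] [-0.031  0.074  0.11 ]
0.11 27 [-0.034  0.059  0.115] [-0.038  0.043  0.11 ] [-0.031  0.077  0.12 ]
0.12 23 [-0.036  0.06   0.126] [-0.045  0.045  0.12 ] [-0.031  0.076  0.13 ]
0.13 24 [-0.037  0.062  0.135] [-0.049  0.044  0.131] [-0.03   0.077  0.14 ]
0.14 27 [-0.039  0.059  0.145] [-0.055  0.043  0.14 ] [-0.029  0.075  0.149]
0.15 47 [-0.031  0.06   0.157] [-0.057  0.044  0.15 ] [-0.021  0.077  0.16 ]
0.16 37 [-0.037  0.06   0.163] [-0.064  0.043  0.16 ] [-0.022  0.077  0.169]
0.17 56 [-0.066  0.062  0.176] [-0.069  0.044  0.171] [-0.062  0.076  0.18 ]
0.18 3 [-0.066  0.059  0.181] [-0.067  0.05   0.181] [-0.064  0.069  0.181]
```

View pics/c5.png

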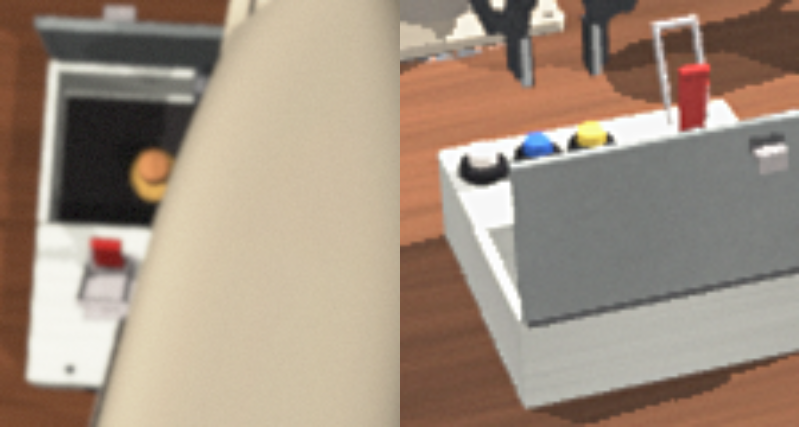

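Call:
arm_command --pt "-2 6 1 0 0" --pt "-2 12 1 0 0" --pt "-2 18 1 0 0" --pt "-2 24 1 0 0" --pt "-2 30 1 0 0" --pt "-2 30 1 0 0" --pt "-2 30 1 0 0" --pt "-2 30 1 0 0"

```text
time_s: 14.42
ee_pos: [0.5718, 0.2558, 0.2079]
ee_rot: [0.706, 0.011, 0.708, -0.012]
force: [0.8, 0.4, -0.9]
opening: -0.0001
```

Run:
```python
from h import *
t,d=snap("top","t6"); sc,sd=snap("scene","s6")
vv,uu=np.mgrid[175:345,240:400]; uv=np.c_[uu.ravel(),vv.ravel()]; P=pts("top",d,uv); c=np.array([inC(p) for p in P])
for y0,y1 in((.0,.07),(-.1,-.03)):
    k=c[(c[:,0]>.01)&(c[:,0]<.1)&(c[:,1]>y0)&(c[:,1]<y1)&(c[:,2]>.02)&(c[:,2]<.07)]; print("head",len(k),k.mean(0).round(3),k.max(0).round(3))
# fully shut tip vs TCP
e,R,s=pose(); print(e,s["opening"])
u,v=proj("scene",e)[0].astype(int); vv,uu=np.mgrid[v-40:v+10,u-15:u+15]; uv=np.c_[uu.ravel(),vv.ravel()]; P=pts("scene",sd,uv)
P=P[(np.abs(P[:,:2]-e[:2]).max(1)<.03)]; z=np.sort(P[:,2]); print("tip z",z[:12].round(3),"pts",P[P[:,2]<z[0]+.03].min(0).round(3),P[P[:,2]<z[0]+.03].max(0).round(3))
go(C(.155,-.04,.2))
```

```text
head 223 [0.045 0.034 0.041] [0.066 0.052 0.063]
head 223 [ 0.046 -0.06   0.041] [ 0.067 -0.043  0.061]
[0.57224576 0.25581279 0.20855444] -0.0002428783724736556
tip z [0.234 0.235 0.236 0.237 0.238 0.239 0.239 0.239 0.239 0.239 0.24  0.24 ] pts [0.565 0.243 0.234] [0.587 0.274 0.264]
move cm [  0.86 -27.77   9.5 ] twist -0.002 at [0.5722 0.2558 0.2086] F [-0.1  0.5 -0.1] open -0.0002 t 14.525
```

Call:
arm_command --pt "0 -2 5 0 0" --pt "0 -6 9.6 0 0" --pt "0 -12 9.6 0 0" --pt "0 -18 9.6 0 0" --pt "0 -24 9.6 0 0" --pt "0.5 -27.8 9.6 0 0" --pt "3 -27.8 9.6 0 0" --pt "6 -27.8 9.6 0 0" --pt "6 -27.8 9.6 0 0" --pt "6 -27.8 9.6 0 0"

```text
time_s: 15.78
ee_pos: [0.6601, -0.0241, 0.15]
ee_rot: [0.707, 0.011, 0.707, -0.011]
force: [-0.2, 0.5, 0.5]
opening: 0.0002
```

Run:
```python
from h import *
e,R,s=pose(); print(inC(e),s["force"])
c=inC(e); r=.1
for th in np.linspace(1.57,0,13):
    px=.12-r*np.cos(th)+.008*np.sin(th)+.011; pz=.075+r*np.sin(th)+.008*np.cos(th)-.027
    w=C(px,-.04,pz); print(round(th,2),(R.T@(w-e)*100).round(2))
```

```text
[ 0.15695911 -0.03919612  0.14995233] [-0.21569176  0.45414983  0.47161192]
1.57 [ 0.19 -0.08 -1.8 ]
1.44 [ 0.17 -0.08 -3.12]
1.31 [ 0.32 -0.08 -4.42]
1.18 [ 0.64 -0.09 -5.69]
1.05 [ 1.13 -0.09 -6.91]
0.92 [ 1.77 -0.09 -8.05]
0.79 [ 2.55 -0.09 -9.11]
0.65 [  3.46  -0.09 -10.05]
0.52 [  4.49  -0.09 -10.86]
0.39 [  5.62  -0.09 -11.54]
0.26 [  6.82  -0.09 -12.06]
0.13 [  8.08  -0.09 -12.42]
0.0 [  9.38  -0.09 -12.61]
```

Call:
arm_command --pt "0.2 0 -1.8 0 0" --pt "0.2 0 -3.1 0 0" --pt "0.3 0 -4.4 0 0" --pt "0.65 0 -5.7 0 0" --pt "1.15 0 -6.9 0 0" --pt "1.75 0 -8.0 0 0" --pt "2.55 0 -9.1 0 0" --pt "3.45 0 -10.0 0 0" --pt "4.5 0 -10.85 0 0" --pt "5.6 0 -11.5 0 0" --pt "6.8 0 -12.05 0 0" --pt "8.1 0 -12.4 0 0" --pt "9.4 0 -12.6 0 0" --pt "9.6 0 -12.6 0 0" --pt "9.7 0 -12.6 0 0" --pt "9.7 0 -12.6 0 0"

```text
time_s: 17.77
ee_pos: [0.5341, -0.0196, 0.0572]
ee_rot: [0.707, 0.011, 0.707, -0.011]
force: [-12.6, 2.3, 38.4]
opening: -0.0002
```

Run:
```python
from h import *
e,R,s=pose(); print(inC(e),s["force"])
t,d=snap("top","t7"); sc,sd=snap("scene","s7")
vv,uu=np.mgrid[195:300,250:400]; uv=np.c_[uu.ravel(),vv.ravel()]; P=pts("scene",sd,uv); c=np.array([inC(p) for p in P])
# lid outer-face height at places
for n,D in(("scene",sd),("top",d)):
  for y in(.09,.03,-.1):
    o=[]
    for x in(.02,.06,.1):
        u,v=proj(n,C(x,y,.083))[0].round().astype(int); o.append(np.median(pts(n,D,[[u+i,v+j] for i in(-1,0,1) for j in(-1,0,1)])[:,2]).round(4))
    print(n,y,o)
```

```text
[ 0.03089774 -0.03855237  0.0571784 ] [-12.57899308   2.31699967  38.4307079 ]
scene 0.09 [np.float64(0.0823), np.float64(0.0823), np.float64(0.0813)]
scene 0.03 [np.float64(0.0827), np.float64(0.0819), np.float64(0.081)]
scene -0.1 [np.float64(0.0831), np.float64(0.0821), np.float64(0.0836)]
top 0.09 [np.float64(0.0835), np.float64(0.0815), np.float64(0.0812)]
top 0.03 [np.float64(0.5905), np.float64(0.0835), np.float64(0.0821)]
top -0.1 [np.float64(0.5878), np.float64(0.5644), np.float64(0.5392)]
```

Call:
arm_command --pt "-4 0 0 0 0" --pt "-9 0 0 0 0" --pt "-15 0 0 0 2" --pt "-15 5 -4 0 5" --pt "-15 9.9 -9.7 0 5" --pt "-15 9.9 -9.7 0 5" --pt "-15 9.9 -9.7 0 5" --pt "-15 9.9 -9.7 0 5" --squeeze 20

```text
time_s: 18.88
ee_pos: [0.4409, 0.0817, 0.2016]
ee_rot: [0.707, 0.011, 0.707, -0.011]
force: [0.3, -0.4, 0.3]
opening: 0.0496
```

Run:
```python
from h import *
e,R,s=pose(); print(inC(e),s["force"],s["opening"])
sc,sd=snap("scene","s8")
cv2.imwrite("pics/c8.png",cv2.resize(sc[120:290,240:410],(600,600)))
# loop in scene depth
vv,uu=np.mgrid[150:235,290:370]; uv=np.c_[uu.ravel(),vv.ravel()]; P=pts("scene",sd,uv); c=np.array([inC(p) for p in P]); 
m=(c[:,0]>-.09)&(c[:,0]<0)&(abs(c[:,1]-.06)<.022)&(c[:,2]>.1)&(c[:,2]<.195); q=c[m]
for z in np.arange(.1,.2,.01):
    k=q[(q[:,2]>=z)&(q[:,2]<z+.01)]
    if len(k): print(z.round(2),len(k),k.mean(0).round(3),k.min(0).round(3),k.max(0).round(3))
go(C(-.066,.06,.146))
```

```text
[-0.06540125  0.05985074  0.20159733] [ 0.33315453 -0.39798761  0.31875152] 0.049638886620894704
0.1 26 [-0.028  0.063  0.105] [-0.038  0.046  0.1  ] [-0.021  0.081  0.109]
0.11 41 [-0.029  0.061  0.115] [-0.046  0.045  0.11 ] [-0.022  0.081  0.12 ]
0.12 34 [-0.03   0.061  0.125] [-0.045  0.045  0.12 ] [-0.02   0.081  0.13 ]
0.13 33 [-0.03   0.057  0.134] [-0.051  0.044  0.13 ] [-0.021  0.07   0.14 ]
0.14 37 [-0.031  0.058  0.145] [-0.059  0.043  0.14 ] [-0.015  0.077  0.15 ]
0.15 46 [-0.034  0.061  0.155] [-0.065  0.045  0.15 ] [-0.013  0.08   0.16 ]
0.16 23 [-0.047  0.061  0.164] [-0.066  0.045  0.16 ] [-0.016  0.078  0.17 ]
0.17 33 [-0.063  0.063  0.176] [-0.07   0.044  0.17 ] [-0.054  0.08   0.18 ]
0.18 1 [-0.062  0.048  0.18 ] [-0.062  0.048  0.18 ] [-0.062  0.048  0.18 ]
move cm [ 5.56  0.03 -0.07] twist -0.001 at [0.441  0.0816 0.2016] F [0.7 0.2 0.5] open 0.0497 t 18.925
```

View pics/c8.png

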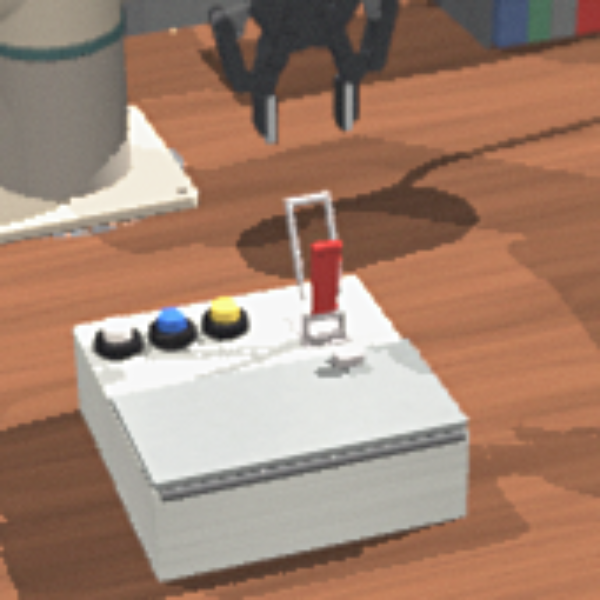

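Call:
arm_command --pt "3 0.1 0 0 5" --pt "5.5 0.1 0 0 5" --pt "5.5 0.1 0 0 5" --pt "5.5 0.1 0 0 3" --pt "5.5 0.1 0 0 3" --pt "5.5 0.1 0 0 3" --pt "5.5 0.1 0 0 3" --squeeze 20

```text
time_s: 19.8
ee_pos: [0.4403, 0.0828, 0.1474]
ee_rot: [0.707, 0.011, 0.707, -0.011]
force: [-1.0, -3.9, 1.0]
opening: 0.0321
```

Run:
```python
from h import *
e,R,s=pose(); c=inC(e); print(c,s["force"],s["opening"])
p=np.array([-.038,.110]); b0=np.array([-.066,.177]); ph0=np.arctan2(*(b0-p)[::-1])
for ph in np.linspace(ph0,0,13):
    b=p+.072*np.array([np.cos(ph),np.sin(ph)]); dd=b-b0; print(round(np.degrees(ph)),"bar",b.round(3),"row",(-dd[1]*100).round(2),(dd[0]*100).round(2))
```

```text
[-0.06598228  0.06091751  0.1474453 ] [-1.01259722 -3.89805282  0.97475737] 0.03210301761971499
113 bar [-0.066  0.176] row 0.06 0.02
103 bar [-0.055  0.18 ] row -0.31 1.14
94 bar [-0.043  0.182] row -0.48 2.31
85 bar [-0.031  0.182] row -0.47 3.49
75 bar [-0.02  0.18] row -0.26 4.65
66 bar [-0.008  0.176] row 0.14 5.76
56 bar [0.002 0.17 ] row 0.71 6.79
47 bar [0.011 0.163] row 1.44 7.71
38 bar [0.019 0.154] row 2.31 8.51
28 bar [0.025 0.144] row 3.3 9.15
19 bar [0.03  0.133] row 4.38 9.62
9 bar [0.033 0.122] row 5.53 9.9
0 bar [0.034 0.11 ] row 6.7 10.0
```

Call:
arm_command --pt "-0.3 0 1.1 0 3" --pt "-0.5 0 2.3 0 3" --pt "-0.5 0 3.5 0 3" --pt "-0.25 0 4.65 0 3" --pt "0.15 0 5.75 0 3" --pt "0.7 0 6.8 0 3" --pt "1.45 0 7.7 0 3" --pt "2.3 0 8.5 0 3" --pt "3.3 0 9.2 0 3" --pt "4.3 0 9.7 0 3" --pt "4.3 0 9.7 0 3"

```text
time_s: 21.18
ee_pos: [0.5451, 0.0797, 0.1079]
ee_rot: [0.712, 0.011, 0.702, -0.011]
force: [6.2, -4.3, 8.6]
opening: 0.0318
```

Run:
```python
from h import *
e,R,s=pose(); print(inC(e),s["force"],s["opening"])
sc,sd=snap("scene","s9")
cv2.imwrite("pics/c9.png",cv2.resize(sc[130:260,280:410],(600,600)))
```

```text
[0.03882127 0.06106224 0.10790956] [ 6.24064804 -4.27438723  8.63490918] 0.03181822370895822
```

View pics/c9.png

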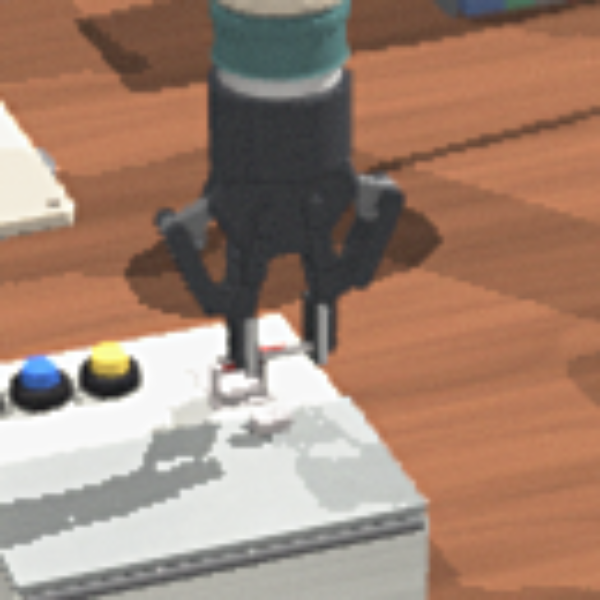

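Run:
```python
from h import *
e,R,s=pose(); print(inC(e),s["force"],s["opening"],s["joint_velocities"].round(3))
d=np.load("pics/s9.npy")
vv,uu=np.mgrid[190:225,320:360]; uv=np.c_[uu.ravel(),vv.ravel()]; P=pts("scene",d,uv); c=np.array([inC(p) for p in P]); im=cv2.imread("pics/s9.png"); h=cv2.cvtColor(im,cv2.COLOR_BGR2HSV)[uv[:,1],uv[:,0]].astype(int)
r=((h[:,0]<8)|(h[:,0]>172))&(h[:,1]>140); print("red",r.sum()); print(np.c_[uv[r],c[r].round(3)][:20])
m=(c[:,2]>.1)&(c[:,2]<.15)&(abs(c[:,1]-.06)<.013)&~r; print(np.c_[uv[m],c[m].round(3)][:40])
```

```text
[0.03868201 0.06102431 0.10809352] [ 6.7494967  -3.78734268  7.91756258] 0.031760417178406705 [ 0.002 -0.007 -0.001  0.004 -0.002  0.   ]
red 2
[[ 3.29e+02  2.09e+02 -1.80e-02  5.20e-02  1.04e-01]
 [ 3.30e+02  2.09e+02 -8.00e-03  5.10e-02  1.10e-01]]
[[ 3.40e+02  2.04e+02  1.80e-02  6.90e-02  1.36e-01]
 [ 3.41e+02  2.04e+02  1.80e-02  7.20e-02  1.35e-01]
 [ 3.36e+02  2.05e+02  1.60e-02  5.90e-02  1.33e-01]
 [ 3.37e+02  2.05e+02  2.20e-02  6.00e-02  1.37e-01]
 [ 3.38e+02  2.05e+02  2.00e-02  6.30e-02  1.35e-01]
 [ 3.39e+02  2.05e+02  4.00e-02  5.80e-02  1.47e-01]
 [ 3.40e+02  2.05e+02  4.00e-02  6.10e-02  1.46e-01]
 [ 3.41e+02  2.05e+02  4.10e-02  6.30e-02  1.47e-01]
 [ 3.42e+02  2.05e+02  3.60e-02  6.80e-02  1.43e-01]
 [ 3.43e+02  2.05e+02  4.40e-02  6.80e-02  1.47e-01]
 [ 3.44e+02  2.05e+02  4.10e-02  7.10e-02  1.45e-01]
 [ 3.36e+02  2.06e+02  4.00e-02  5.00e-02  1.46e-01]
 [ 3.37e+02  2.06e+02  4.30e-02  5.20e-02  1.47e-01]
 [ 3.38e+02  2.06e+02  4.30e-02  5.50e-02  1.46e-01]
 [ 3.39e+02  2.06e+02  4.10e-02  5.80e-02  1.45e-01]
 [ 3.40e+02  2.06e+02  4.40e-02  6.00e-02  1.46e-01]
 [ 3.41e+02  2.06e+02  4.10e-02  6.40e-02  1.43e-01]
 [ 3.42e+02  2.06e+02  4.70e-02  6.40e-02  1.47e-01]
 [ 3.43e+02  2.06e+02  4.40e-02  6.80e-02  1.45e-01]
 [ 3.44e+02  2.06e+02  4.40e-02  7.00e-02  1.44e-01]
 [ 3.36e+02  2.07e+02  4.20e-02  5.00e-02  1.44e-01]
 [ 3.37e+02  2.07e+02  4.30e-02  5.20e-02  1.44e-01]
 [ 3.38e+02  2.07e+02  4.70e-02  5.30e-02  1.46e-01]
 [ 3.39e+02  2.07e+02  4.80e-02  5.50e-02  1.46e-01]
 [ 3.40e+02  2.07e+02  4.90e-02  5.80e-02  1.46e-01]
 [ 3.41e+02  2.07e+02  4.40e-02  6.20e-02  1.43e-01]
 [ 3.36e+02  2.08e+02  2.30e-02  5.70e-02  1.29e-01]
 [ 3.37e+02  2.08e+02 -8.00e-03  7.00e-02  1.09e-01]
 [ 3.29e+02  2.10e+02 -1.70e-02  5.10e-02  1.01e-01]
 [ 3.37e+02  2.18e+02  2.60e-02  5.80e-02  1.01e-01]
 [ 3.41e+02  2.19e+02  3.30e-02  6.60e-02  1.00e-01]]
```

Call:
arm_command --pt "0.4 0 0.9 0 3" --pt "1.2 0 1.3 0 3" --pt "2.4 0 1.5 0 3" --pt "3.6 0 1.5 0 3" --pt "4.4 0 1.4 0 3" --pt "4.4 0 1.4 0 3" --pt "4.4 0 1.4 0 3"

```text
time_s: 22.1
ee_pos: [0.5539, 0.0794, 0.0605]
ee_rot: [0.709, 0.011, 0.705, -0.011]
force: [3.8, -4.1, 2.5]
opening: 0.0324
```

Run:
```python
from h import *
e,R,s=pose(); print(inC(e),s["force"],s["opening"])
sc,sd=snap("scene","s10")
cv2.imwrite("pics/c10.png",cv2.resize(sc[150:250,300:400],(600,600)))
```

```text
[0.04767423 0.06095422 0.06045903] [ 3.80629457 -4.09134847  2.50684184] 0.03243776230994443
```

View pics/c10.png

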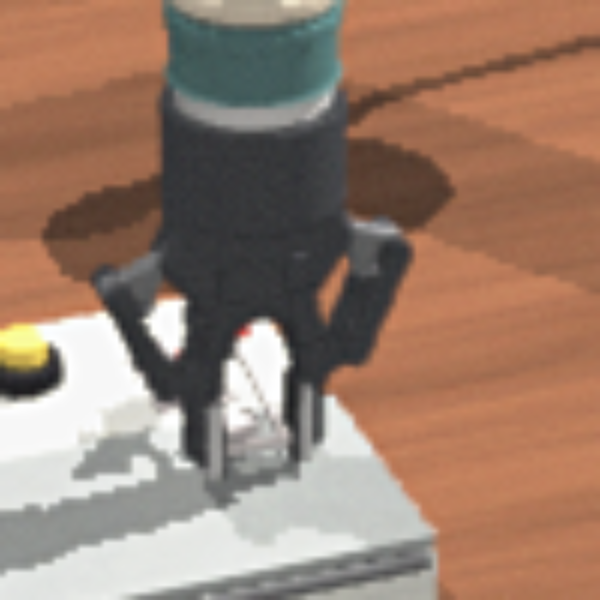

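Call:
arm_command --pt "0.2 0 -0.1 0 3" --pt "0.4 0 -0.2 0 3" --pt "0.4 0 -0.2 0 3" --pt "0.4 0 -0.2 0 4.2" --pt "0.4 0 -0.2 0 4.2" --pt "0.4 0 -0.2 0 4.2" --pt "-4 0 -0.2 0 4.2" --pt "-9 0 -0.2 0 4.2" --pt "-14 0 -0.2 0 4.2" --pt "-15 0 -6 0 3" --pt "-15 0 -12 0 1" --pt "-15 0 -14 0 0" --pt "-15 0 -14 0 0" --pt "-15 0 -14 0 0"

```text
time_s: 23.9
ee_pos: [0.412, 0.0843, 0.2098]
ee_rot: [0.707, 0.011, 0.707, -0.011]
force: [-0.0, -0.0, 0.3]
opening: -0.0001
```

Run:
```python
from h import *
e,R,s=pose(); print(inC(e),s["force"],s["opening"])
sc,sd=snap("scene","s11"); t,td=snap("top","t11")
cv2.imwrite("pics/c11.png",np.hstack([cv2.resize(sc[180:240,310:370],(400,400),interpolation=2),cv2.resize(t[235:295,255:315],(400,400),interpolation=2)]))
for n,D,b in(("scene",sd,(310,370,180,240)),("top",td,(255,315,200,300))):
    vv,uu=np.mgrid[b[2]:b[3],b[0]:b[1]]; uv=np.c_[uu.ravel(),vv.ravel()]; c=np.array([inC(p) for p in pts(n,D,uv)])
    q=c[(abs(c[:,1]-.06)<.022)&(c[:,0]>-.06)&(c[:,0]<.08)&(c[:,2]>.088)&(c[:,2]<.2)]
    for x in np.arange(-.05,.07,.01):
        k=q[(q[:,0]>=x)&(q[:,0]<x+.01)]
        if len(k)>1: print(n,x.round(2),len(k),k.mean(0).round(3),"z",k[:,2].min().round(3),k[:,2].max().round(3))
```

```text
[-0.09428364  0.06152475  0.20975527] [-0.00777031 -0.007455    0.26604634] -0.00010830054472602872
scene -0.04 7 [-0.033  0.052  0.094] z 0.089 0.101
scene -0.03 21 [-0.026  0.06   0.097] z 0.088 0.11
scene -0.02 18 [-0.014  0.057  0.108] z 0.103 0.112
scene -0.01 24 [-0.006  0.062  0.108] z 0.099 0.121
scene 0.0 18 [0.005 0.057 0.108] z 0.095 0.13
scene 0.01 31 [0.016 0.062 0.119] z 0.088 0.14
scene 0.02 46 [0.025 0.061 0.104] z 0.088 0.142
scene 0.03 23 [0.035 0.061 0.095] z 0.09 0.1
scene 0.04 14 [0.046 0.059 0.091] z 0.089 0.094
scene 0.05 2 [0.052 0.064 0.089] z 0.089 0.089
```

View pics/c11.png

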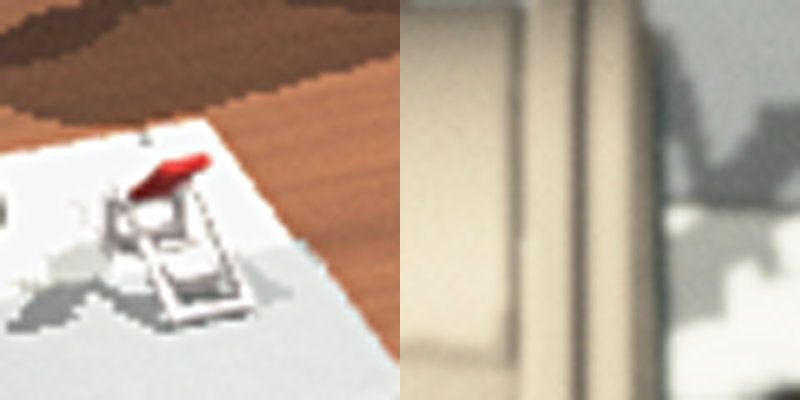

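Run:
```python
from h import *
e,R,s=pose(); c=inC(e)
def row(x,z): w=C(x,.0605,z); return (R.T@(w-e)*100).round(1)
print("over",row(.055,.2),"down",row(.055,.093))
for x,z in((.046,.093),(.02,.1),(-.005,.11),(-.02,.115)): print(x,z,row(x,z))
for a in np.arange(1.5,-.01,-.15):
    h=np.array([-np.cos(a),np.sin(a)]);n=np.array([np.sin(a),np.cos(a)]); p=np.array([-.032,.095])+.055*h+.0025*n
    print(a.round(2),p.round(3),row(p[0]+.011,p[1]-.027))
```

```text
over [ 1.  -0.1 14.9] down [11.7 -0.1 14.9]
0.046 0.093 [11.7 -0.1 14. ]
0.02 0.1 [11.  -0.1 11.4]
-0.005 0.11 [10.  -0.1  8.9]
-0.02 0.115 [ 9.5 -0.1  7.4]
1.5 [-0.033  0.15 ] [ 8.7 -0.1  7.2]
1.35 [-0.042  0.149] [ 8.8 -0.1  6.3]
1.2 [-0.05   0.147] [ 9.  -0.1  5.5]
1.05 [-0.057  0.144] [ 9.3 -0.1  4.8]
0.9 [-0.064  0.14 ] [ 9.7 -0.1  4.1]
0.75 [-0.071  0.134] [10.2 -0.1  3.5]
0.6 [-0.076  0.128] [10.9 -0.1  2.9]
0.45 [-0.08   0.121] [11.6 -0.1  2.5]
0.3 [-0.084  0.114] [12.3 -0.1  2.1]
0.15 [-0.086  0.106] [13.1 -0.1  1.9]
0.0 [-0.087  0.098] [13.9 -0.1  1.8]
```

Call:
arm_command --pt "0 0 6 0 0" --pt "0 0 12 0 0" --pt "1 -0.1 14.9 0 0" --pt "6 -0.1 14.9 0 0" --pt "11 -0.1 14.9 0 0" --pt "11.7 -0.1 14.9 0 0" --pt "11.7 -0.1 14 0 0" --pt "11.4 -0.1 12.7 0 0" --pt "11 -0.1 11.4 0 0" --pt "10.5 -0.1 10.1 0 0" --pt "10 -0.1 8.9 0 0" --pt "9.4 -0.1 7.7 0 0" --pt "9 -0.1 7.2 0 0" --pt "9 -0.1 7.2 0 0"

```text
time_s: 25.75
ee_pos: [0.4821, 0.081, 0.1199]
ee_rot: [0.707, 0.011, 0.707, -0.011]
force: [0.4, 0.5, -0.4]
opening: 0.0001
```

Run:
```python
from h import *
e,R,s=pose(); print(inC(e),s["force"],s["opening"])
sc,sd=snap("scene","s12")
cv2.imwrite("pics/c12.png",cv2.resize(sc[160:240,300:380],(600,600),interpolation=2))
```

```text
[-0.02414996  0.06041303  0.1198572 ] [ 0.42680044  0.53573541 -0.41728482] 0.0001222464773521293
```

View pics/c12.png

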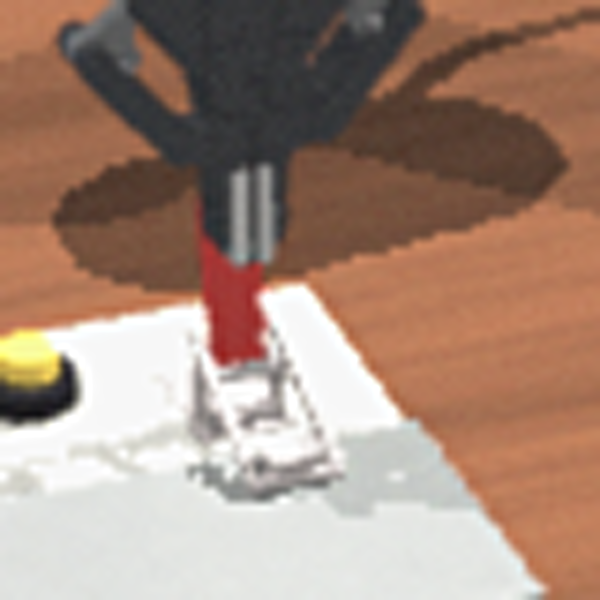

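Call:
arm_command --pt "-0.2 0 -0.9 0 0" --pt "0 0 -1.7 0 0" --pt "0.3 0 -2.4 0 0" --pt "0.7 0 -3.1 0 0" --pt "1.2 0 -3.7 0 0" --pt "1.9 0 -4.3 0 0" --pt "2.6 0 -4.7 0 0" --pt "3.3 0 -5.1 0 0" --pt "4.1 0 -5.3 0 0" --pt "4.9 0 -5.4 0 0" --pt "5.2 0 -5.4 0 0" --pt "5.3 0 -5.4 0 0" --pt "5.3 0 -5.4 0 0"

```text
time_s: 27.42
ee_pos: [0.4276, 0.0827, 0.071]
ee_rot: [0.706, 0.011, 0.708, -0.011]
force: [-14.6, -0.4, 39.5]
opening: 0.0001
```

Run:
```python
from h import *
e,R,s=pose(); print(inC(e),s["force"],s["opening"])
```

```text
[-0.07869679  0.06047399  0.071027  ] [-14.5884397   -0.38493908  39.47986267] 0.00013240876075877573
```

Call:
arm_command --pt "-3 0 0 0 0" --pt "-7 0 0 0 0" --pt "-7 -6.6 0.9 0 0" --pt "-7 -6.6 0.9 0 0" --pt "-7 -6.6 0.9 0 0" --pt "-7 -6.6 0.9 0 0"

```text
time_s: 28.18
ee_pos: [0.4348, 0.0173, 0.136]
ee_rot: [0.706, 0.011, 0.708, -0.01]
force: [-0.3, -0.9, 0.5]
opening: -0.0
```

Run:
```python
from h import *
e,R,s=pose(); print(inC(e),s["force"])
sc,sd=snap("scene","s13")
cv2.imwrite("pics/c13.png",cv2.resize(sc[165:245,285:365],(600,600),interpolation=2))
vv,uu=np.mgrid[180:240,270:370]; uv=np.c_[uu.ravel(),vv.ravel()]; c=np.array([inC(p) for p in pts("scene",sd,uv)]); h=cv2.cvtColor(sc,cv2.COLOR_BGR2HSV)[uv[:,1],uv[:,0]].astype(int)
r=((h[:,0]<8)|(h[:,0]>172))&(h[:,1]>130)&(c[:,2]>.08)&(c[:,2]<.2); print("lever",r.sum(),c[r].mean(0).round(3),c[r].min(0).round(3),c[r].max(0).round(3))
k=(h[:,0]>20)&(h[:,0]<33)&(h[:,1]>130)&(c[:,0]<0)&(c[:,2]<.11); print("yellow",k.sum(),c[k].mean(0).round(4),c[k].min(0).round(3),c[k].max(0).round(3))
for p in ([.02,0],[.06,0],[.1,0],[.06,-.09]):
    u,v=proj("scene",C(*p,.083))[0].round().astype(int); print("lid z",p,np.median([pts("scene",sd,[u+i,v+j])[0][2] for i in(-1,0,1) for j in(-1,0,1)]).round(4))
go(C(-.07,-.006,.072))
```

```text
[-0.06947057 -0.00476115  0.13604804] [-0.25996289 -0.91300489  0.54087035]
lever 92 [-0.069  0.061  0.098] [-0.098  0.05   0.092] [-0.03   0.075  0.104]
yellow 30 [-0.0745 -0.0021  0.085 ] [-0.243 -0.015 -0.003] [-0.054  0.046  0.102]
lid z [0.02, 0] 0.0819
lid z [0.06, 0] 0.0835
lid z [0.1, 0] 0.0833
lid z [0.06, -0.09] 0.0827
move cm [ 6.41 -0.14 -0.05] twist 0.001 at [0.4349 0.0174 0.1361] F [-0.  -0.8  0.6] open -0.0001 t 28.225
```

View pics/c13.png

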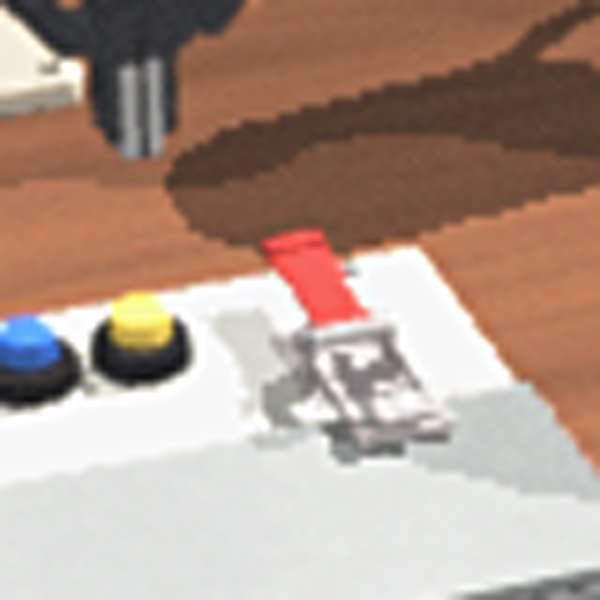

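Run:
```python
from h import *
d=np.load("pics/s13.npy")
vv,uu=np.mgrid[205:230,320:350]; uv=np.c_[uu.ravel(),vv.ravel()]; c=np.array([inC(p) for p in pts("scene",d,uv)])
for y0 in(.042,.047,.052,.057,.062,.067,.072):
    q=c[(c[:,1]>=y0)&(c[:,1]<y0+.005)&(c[:,2]>.086)&(c[:,2]<.12)&(c[:,0]>.0)]; q=q[np.argsort(-q[:,0])]; print(y0,[tuple((p[[0,2]]*1000).round().astype(int)) for p in q[:8]])
print(proj("scene",[C(.025,.06,.086),C(.025,.06,.099),C(.025,.043,.086),C(.025,.077,.086)]).round(1), "crop px",((proj("scene",[C(.025,.06,.086),C(.025,.06,.099)])-[285,165])*7.5).round())
```

```text
0.042 [(np.int64(23), np.int64(93)), (np.int64(23), np.int64(86)), (np.int64(21), np.int64(88)), (np.int64(15), np.int64(88)), (np.int64(9), np.int64(88)), (np.int64(9), np.int64(91)), (np.int64(4), np.int64(91))]
0.047 [(np.int64(26), np.int64(87)), (np.int64(24), np.int64(87)), (np.int64(23), np.int64(94)), (np.int64(21), np.int64(88)), (np.int64(20), np.int64(87)), (np.int64(16), np.int64(91)), (np.int64(11), np.int64(88)), (np.int64(9), np.int64(90))]
0.052 [(np.int64(32), np.int64(99)), (np.int64(31), np.int64(90)), (np.int64(28), np.int64(97)), (np.int64(26), np.int64(87)), (np.int64(26), np.int64(89)), (np.int64(25), np.int64(91)), (np.int64(24), np.int64(89)), (np.int64(22), np.int64(96))]
0.057 [(np.int64(35), np.int64(88)), (np.int64(32), np.int64(89)), (np.int64(31), np.int64(98)), (np.int64(28), np.int64(90)), (np.int64(28), np.int64(87)), (np.int64(28), np.int64(86)), (np.int64(28), np.int64(96)), (np.int64(26), np.int64(92))]
0.062 [(np.int64(29), np.int64(89)), (np.int64(27), np.int64(97)), (np.int64(26), np.int64(94)), (np.int64(26), np.int64(93)), (np.int64(25), np.int64(87)), (np.int64(25), np.int64(90)), (np.int64(25), np.int64(89)), (np.int64(23), np.int64(95))]
0.067 [(np.int64(42), np.int64(87)), (np.int64(31), np.int64(95)), (np.int64(31), np.int64(89)), (np.int64(31), np.int64(92)), (np.int64(31), np.int64(96)), (np.int64(28), np.int64(87)), (np.int64(26), np.int64(95)), (np.int64(25), np.int64(95))]
0.072 [(np.int64(66), np.int64(88)), (np.int64(55), np.int64(87)), (np.int64(30), np.int64(88)), (np.int64(29), np.int64(86)), (np.int64(29), np.int64(89)), (np.int64(24), np.int64(87)), (np.int64(21), np.int64(88)), (np.int64(17), np.int64(96))]
[[337.6 222.6]
 [337.6 218.3]
 [331.3 223.8]
 [343.8 221.4]] crop px [[394. 432.]
 [394. 399.]]
```

Call:
arm_command --pt "4 -0.1 0 0 0" --pt "6 -0.1 0 0 0" --pt "6.6 -0.1 0 0 0" --pt "7.1 -0.1 0 0 0" --pt "7.4 -0.1 0 0 0" --pt "7.4 -0.1 0 0 0"

```text
time_s: 28.98
ee_pos: [0.4355, 0.0161, 0.0653]
ee_rot: [0.707, 0.011, 0.707, -0.01]
force: [-8.1, 2.7, 16.7]
opening: -0.0003
```

Call:
arm_command --pt "-2 0 0 0 0" --pt "-5 0 0 0 0" --pt "-5 -4.2 0 0 0" --pt "-5 -8.4 0 0 0" --pt "-5 -8.4 0 0 0" --pt "-5 -8.4 0 0 0" --pt "-5 -8.4 0 0 0"

```text
time_s: 29.85
ee_pos: [0.4332, -0.0677, 0.1129]
ee_rot: [0.707, 0.01, 0.707, -0.01]
force: [-0.1, 0.1, 0.6]
opening: 0.0001
```

Run:
```python
from h import *
e,R,s=pose(); print(inC(e),s["force"]); go(C(-.07,-.09,.062))
sc,sd=snap("scene","s14")
cv2.imwrite("pics/c14.png",cv2.resize(sc[165:245,255:355],(750,600),interpolation=2))
```

```text
[-0.06851669 -0.08974732  0.1128595 ] [-0.11341031  0.11155178  0.60359514]
move cm [ 5.09 -0.03 -0.15] twist 0.001 at [ 0.4332 -0.0677  0.1129] F [-0.1  0.1  0.6] open 0.0001 t 29.85
```

View pics/c14.png

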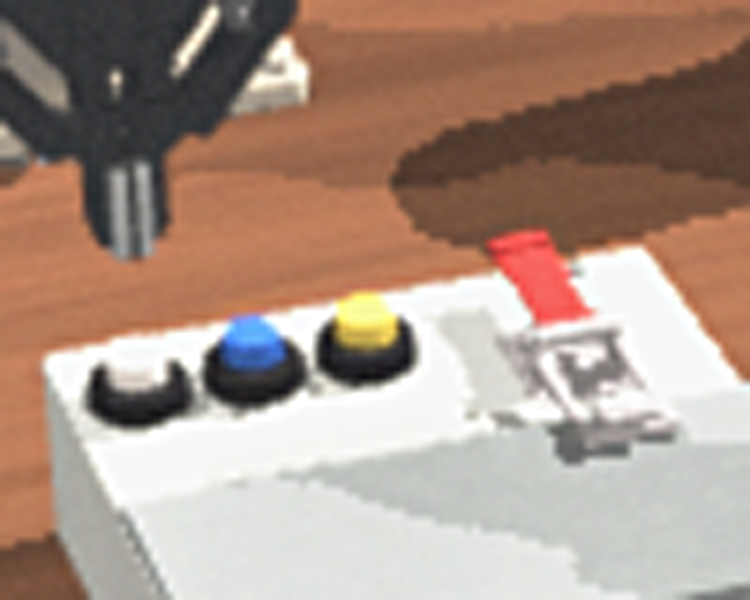

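Yellow (365,315) has sprung back up, lever still flat, tool over white. Press white.

Call:
arm_command --pt "2.5 0 -0.1 0 0" --pt "4 0 -0.1 0 0" --pt "4.6 0 -0.1 0 0" --pt "5 0 -0.1 0 0" --pt "5.1 0 -0.1 0 0" --pt "5.1 0 -0.1 0 0"

```text
time_s: 30.65
ee_pos: [0.4313, -0.0676, 0.065]
ee_rot: [0.706, 0.011, 0.708, -0.01]
force: [-11.1, 3.8, 27.7]
opening: 0.0005
```

Call:
arm_command --pt "-2 0 0 0 0" --pt "-5 0 0 0 0" --pt "-5 4.2 0 0 0" --pt "-5 4.2 0 0 0" --pt "-5 4.2 0 0 0" --pt "-5 4.2 0 0 0"

```text
time_s: 31.4
ee_pos: [0.4333, -0.0271, 0.1116]
ee_rot: [0.707, 0.011, 0.707, -0.011]
force: [0.2, 0.2, 0.0]
opening: 0.0002
```

Run:
```python
from h import *
e,R,s=pose(); print(inC(e),s["force"]); go(C(-.07,-.048,.062))
```

```text
[-0.06958679 -0.04913902  0.11158764] [0.15666613 0.167625   0.03624519]
move cm [ 4.96  0.12 -0.04] twist -0.001 at [ 0.4333 -0.0271  0.1116] F [0.2 0.2 0. ] open 0.0002 t 31.4
```

Call:
arm_command --pt "2.5 0.1 0 0 0" --pt "4 0.1 0 0 0" --pt "4.5 0.1 0 0 0" --pt "4.9 0.1 0 0 0" --pt "4.9 0.1 0 0 0" --pt "4.9 0.1 0 0 0"

```text
time_s: 32.15
ee_pos: [0.4326, -0.026, 0.0652]
ee_rot: [0.706, 0.011, 0.708, -0.011]
force: [-8.9, 0.6, 20.6]
opening: -0.0001
```

Call:
arm_command --pt "-3 0 0 0 0" --pt "-8 0 0 0 0" --pt "-13 0 0 0 0" --pt "-13 -6 0 0 0" --pt "-13 -12 0 0 0" --pt "-13 -18 0 0 0" --pt "-13 -24 0 0 0" --pt "-13 -24 0 0 0" --pt "-13 -24 0 0 0" --pt "-13 -24 0 0 0"

```text
time_s: 33.4
ee_pos: [0.426, -0.264, 0.1927]
ee_rot: [0.707, 0.011, 0.707, -0.01]
force: [-1.1, 0.3, 0.4]
opening: 0.0001
```

Run:
```python
from h import *
e,R,s=pose(); print(e,s["force"],s["time_s"])
sc,sd=snap("scene","s15"); t,td=snap("top","t15")
cv2.imwrite("pics/c15.png",np.hstack([cv2.resize(sc[180:280,250:370],(480,400)),cv2.resize(t[180:340,240:390],(320,341))[:341].copy() if 0 else cv2.resize(t[180:340,240:390],(320,400))]))
vv,uu=np.mgrid[170:340,235:395]; uv=np.c_[uu.ravel(),vv.ravel()]; c=np.array([inC(p) for p in pts("top",td,uv)]); h=cv2.cvtColor(t,cv2.COLOR_BGR2HSV)[uv[:,1],uv[:,0]].astype(int)
for y in(-.006,-.048,-.09): q=c[np.hypot(c[:,0]+.07,c[:,1]-y)<.007]; print("key",y,np.median(q[:,2]).round(4))
r=((h[:,0]<8)|(h[:,0]>172))&(h[:,1]>130)&(c[:,2]>.08)&(c[:,2]<.2); print("lever z",c[r].mean(0).round(4),c[r][:,2].max().round(3))
q=c[(c[:,0]>.05)&(c[:,0]<.11)&(abs(c[:,1])<.1)]; print("lid z",np.percentile(q[:,2],[5,50,95]).round(4))
```

```text
[ 0.42595035 -0.26401322  0.19273348] [-1.06523269  0.30483008  0.38685853] 33.4
key -0.006 0.0961
key -0.048 0.0961
key -0.09 0.0963
lever z [-0.0656  0.0596  0.0966] 0.103
lid z [0.078  0.0817 0.0855]
```

View pics/c15.png

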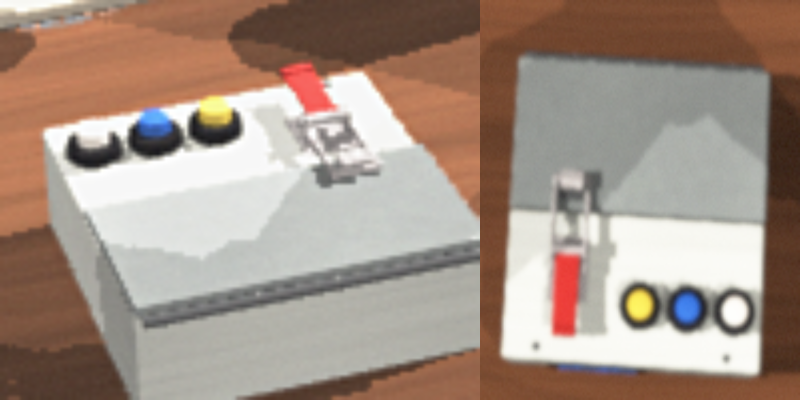

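Lid shut, lever flat, loop hooked on the keeper, and all the keys are up; hand in.

```bash
python3 -c "
from rig import arm
print(arm.finish_job())"
```

```text
the job is handed in; nothing more can be done
None
```

The job is handed in after 33.4 s of robot time, with every step carried out in order. The system reports no verdict, so success rests on my own checks.

**What I did:** Only two heads were present, brass and steel. I put both in the bay, shut the lid, swung the loop over the keeper and snapped the lever flat. Then I pressed yellow, white and blue in turn.

**Last checks:**
- **Heads:** before closing, both stood upright in the bay, at bay y of about +34 mm and -60 mm. They were not visible after the lid shut.
- **Lid:** its outer face reads about 82 mm, against 83 mm when fully shut.
- **Lever:** it lies flat, with its face at about 97 mm.
- **Loop bar:** depth readings taken after the snap put it about 4 mm above the lid and roughly 2 mm from the seat, under the lip. This is the least exact check, because the depth noise is a few millimetres.
- **Keys:** each press ended against a hard stop at 17 to 28 N, all at the same height within 0.3 mm. All three read up again afterwards, at about 96 mm.
- **Arm:** it is clear of everything. I did not measure the jar or the mug again, but no move went near them.

**What disagreed or went wrong:**
- **Fingertips:** they are really about 27 mm behind the TCP as reported with the fingers shut, and about 40 mm with them fully open. My first grasp of the brass head therefore closed on its top and nudged it a few millimetres. I corrected for this from then on.
- **Force:** closing the lid and snapping the lever each peaked at about 38–39 N on the fingertips, close to the 40 N limit that applies to the arm and gripper body.

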